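# Ready the specimen imager: lid, slide carrier, hold-down hook

### The arm

A 6-joint arm with a two-finger parallel gripper is mounted at the origin on the work surface. World frame = base frame: x ahead of the robot, y to its left, z up, the work surface at z = 0. Lengths are in m, angles in rad, forces in N, time in s.
With the tool pointing down it reaches from about 0.375 to 0.9 m from the base axis. Payload 3.1 kg.
Tool frame: the origin (TCP) lies midway between the tips of the shut fingers; the grasp point (between the pads) lies 19 mm behind it (manip.pinch_z is the distance from the TCP to the grasp point, in m); z points along the fingers, y is the line along which they close (so a half turn about z gives the same grasp; the last joint's range is limited). The gripper opens to 85 mm and grips with 20 to 120 N. Pads are 22 mm wide; open, the fingers measure 114 mm over their backs; the gripper's body (76 mm by 85 mm) begins 54 mm behind the grasp point. The pads swing forward as they close: fully open they stand 13 mm farther back than shut.
Start: joints at [-1.482, 0.527, 1.433, -0, 1.181, -0.178], TCP at [0.165, -0.603, 0.202] pointing down, gripper open.
Joint ranges: [-3.08, 3.08], [-0.75, 2.2], [0.22, 2.44], [-1.43, 4.57], [0, 2.65], [-2.85, 2.85]. Speed limits (rad/s): [2.79, 2.79, 3.14, 3.14, 3.14, 3.14].

### API

Orientations are given as a unit quaternion [x, y, z, w].
In Python, from station import manip, viewer, ticket gives the robot as it stands.
- The arm moves only by the shell command python3 -m creep 'ROWS' [FORCE]. ROWS is JSON, a list of rows, each an object with "slide": the shift along the tool's x, y, z in cm, a list of three; "angular": the turn, a rotation vector about the tool's x, y, z in rad, a list of three; "claw": the opening, from -1 (shut) to 1 (fully open). A call has 1 to 10 rows; each row shifts and turns the commanded pose from where the row before left it, along the tool's axes as they then stand; what a row does not reach is not made up. A row lasts 1/12 s, in which the tool goes at most 41.7 mm and 7.16 degrees, less where a joint would pass 70% of its speed; a pose out of reach is approached as far as the arm can. A call with a gripper value outside its range is refused whole. The fingers move at their own pace and stop on an object; FORCE is the grip in N (left out, the last holds). Time passes only in rows, so rows that do not move let the fingers close. It gives the time, the measured TCP pose, the force, the opening and the grip force at its end, in the units of the state.
- manip.sense(): the state, without advancing time (a new reading comes with each control period).
- viewer.snapshot(name): name is "scene" or "top" or "wrist"; returns the picture (420x560x3 uint8, blue, green, red); there is no depth.
- viewer.calibration(name): a dict with "fov_y" (degrees; the focal length in pixels is half the picture's height over the tangent of half this angle, whatever the lens; pixels are square), "cx", "cy" (the principal point, pixels), "T" (4x4, takes a point from camera to world coordinates); the wrist camera has in their place "tool_from_camera" (4x4, takes a point from camera to tool coordinates, whose origin is the TCP and whose axes are the flange's). Camera axes: x right, y up, looking along -z (the intrinsics and any distortion apply to the point x, -y, -z); pixel columns grow to the right and rows downward; lengths in m; the calibration is good to about 2 mm. A picture is of the moment at which its call begins: read the wrist's pose just before it. calibration takes no time and is no camera call.
- ticket.sign_off(): hands the job in; it is judged then, once.
The state is a dict: "t": time; "q": joint angles; "qd": joint speeds; "tau": joint torques, N m; "tcp_pos": TCP position; "tool_rot": TCP orientation; "force": force on the tool from outside, world axes, zero at the start; "ft_torque": the same for the moment, N m; "finger_gap": opening from 0.0 (shut) to 1.0 (fully open); "gripper_force": force on a finger pad.
Only numpy, scipy, OpenCV 4.12 (cv2) and the standard library are available. Lean on these libraries where they do the work, as an engineer would, in place of code of your own. Each camera call takes 0.05 s, during which the arm holds its last target. There are 200 camera calls.

### The job

Set up the low white specimen imager: first raise its hinged light-panel lid to about 50 degrees from closed and leave it standing there, then lay the aluminium slide carrier flat in the kerbed recess on the deck with its grip fin at the lid-hinge end (set it down, do not drop it). Last, swing the steel hold-down hook across the carrier until it is fully home in its catch. Leave the other things on the bench where they are.

Things in the scene. Friction and masses are not known exactly. Their poses are not given: they have to be found in the camera images.
- imager: Low white instrument fixed to the bench, base 280 x 220 mm (x, y), black deck on top at 50 mm height. Origin: centre of the underside; x points from the front (towards the robot) to the lid hinge at the back, z up. At the back two 16 mm thick cheeks at x 104 to 139 mm, y +-98 mm, reach 120 mm height. On the deck: the recess, and at y +60 mm the hook's post, at y -58 mm the catch.
- recess (a point): Centre of the recess floor, on the deck (imager x +10, y 0, z 50 mm). The recess is 106 x 56 mm inside (along imager x, y), bounded by kerbs 6 mm high and 5 mm thick. Axes as the imager's.
- lid (a joint): Lid angle in rad: 0 = closed (level), grows as the front edge rises; 50 degrees = 0.873. Range 0 to 1.6. Stiff hinge (about 0.55 N m of friction): the lid stays where it is left. Lid: white panel 240 mm long, 176 wide, 12 thick, hinged at the back along imager y.
- lid_hinge (a point): Middle of the lid's hinge axis (imager x +140, y 0, z 112 mm). Axes turn with the lid: x points from the front edge to the hinge in the lid's mid-plane, y along the hinge axis.
- lid_tab (a point): Grip point of the lid: black tab 24 mm wide (y) and 8 mm thick at the middle of the lid's front edge, protruding 45 mm from the edge in the lid's mid-plane. The point is on the tab's mid-plane, 270 mm from the hinge axis, 30 mm out from the lid's edge and 15 mm from the tab's end.
- hook (a joint): Hook angle in rad about its vertical pivot: 0 = closed, the bar lying along imager -y with its end fully home in the catch against the stop; grows as it opens, the bar swinging towards the front (at 1.57 it points to imager -x). Range 0 to 1.75; it stays where it is left.
- hook_pivot (a point): Hook's pivot (imager x -20, y +60, z 67 mm: mid-thickness of the bar). The hook is a steel bar 12 mm wide, 6 mm thick, reaching 124 mm from the pivot, its underside 14 mm above the deck, so it passes 4 mm above the plate of a seated carrier and in front of its fin.
- hook_knob (a point): Centre of the top of the hook's upright round knob: 12 mm diameter, rising 27 mm above the bar, 75 mm from the pivot along the bar (closed: imager x -20, y -15, z 97 mm).
- catch (a point): Middle of the slot of the catch (imager x -20, y -58, z 67 mm), a small dark steel jaw 16 mm wide (y 50 to 66 mm to the right), 27 mm high above the deck, slot open to the front.
- carrier: Loose aluminium slide carrier, 150 g: plate 100 x 50 x 10 mm with a glass slide on top, and an upright grip fin near one end. Origin: centre of the underside; x along the 100 mm length towards the fin end, z up. Starts flat on the bench at the left or right of the imager.
- carrier_fin (a point): Centre of the top of the carrier's fin: 33 mm from the carrier's centre along its x, 45 mm above its underside. The fin is 24 mm long (x), 12 mm thick (y) and stands 35 mm above the plate.
- mailer: Grey closed plastic slide mailer, 90 x 46 x 14 mm, lies where the carrier does not (bystander). Origin: centre of the underside.
- oil: Small amber oil bottle, 30 mm diameter, 62 mm high (bystander). Origin: centre of the underside.
- objective: Dark metal microscope objective standing upright, 36 mm diameter, 48 mm high (bystander). Origin: centre of the underside.
- solvent: White bottle, 56 mm diameter, 150 mm high (bystander). Origin: centre of the underside.
- jar: Glass jar with black cap, 52 mm diameter, 75 mm high (bystander). Origin: centre of the underside.
- dish: Clear petri dish, 90 mm diameter, 16 mm high (bystander). Origin: centre of the underside.
- marker: Grey and black marker, 120 x 16 x 10 mm, lying (bystander). Origin: centre of the underside, x along its length.

How it is judged:
On the way, in this order (a step that is already met when the one before it is completed fails the run):
1. the lid stands at 50 degrees, within 6, and the fingers have let go of it (value of joint lid between 0.768 and 0.977 rad and contact force between the fingers and imager below 0.05 N), for 0.2 s.
2. the carrier lies flat in the recess, fin at the hinge end, released, with the hook still open (value of joint lid between 0.768 and 0.977 rad and horizontal distance between carrier and recess below 0.008 m and z of carrier in the frame of recess between -0.004 and 0.003 m and x of carrier_fin in the frame of recess above 0.02 m and angle between the x axis of carrier and the x axis of recess, either way round below 0.12 rad and angle between carrier's own z axis and vertical below 0.06 rad and contact force between the fingers and carrier below 0.05 N and value of joint hook above 0.5 rad), for 0.2 s.
3. the hook is swung fully into its catch over the carrier (value of joint lid between 0.768 and 0.977 rad and horizontal distance between carrier and recess below 0.008 m and z of carrier in the frame of recess between -0.004 and 0.003 m and x of carrier_fin in the frame of recess above 0.02 m and angle between the x axis of carrier and the x axis of recess, either way round below 0.12 rad and angle between carrier's own z axis and vertical below 0.06 rad and value of joint hook below 0.06 rad), for 0.2 s.
At the end, for the whole second after the job is handed in: The lid stands at 50 degrees within 6; the carrier lies flat on the recess floor within 8 mm of its centre and 7 degrees of its axis, its fin at the lid-hinge end; the hook's angle is within 0.06 rad (3.4 degrees) of fully closed in its catch; all released and at rest (all of step 3 and contact force between the fingers and carrier below 0.05 N and linear speed of carrier below 0.02 m/s); the robot touches nothing.
It fails at once if a bystander is moved more than 30 mm (distance of any of mailer, oil, objective, solvent, jar, dish, marker from where it was at the start of the episode above 0.03 m).
It fails at once if the carrier is dropped (faster than 0.5 m/s while the fingers do not touch it) (linear speed of carrier above 0.5 m/s and contact force between the fingers and carrier below 0.05 N).
It also fails if it takes over 72 s, if anything falls off the work surface, if the arm or the gripper's body presses on something with over 40 N, if the wrist force passes 120 N, or if a joint passes its speed limit or range.

## Working session

There is one attempt and no reset: what is moved stays moved. The work goes in short steps, Python scripts to look and compute and a shell command to move; the robot and the scene stay as the last step left them, time stands still between calls to the robot, and variables do not carry over. Pictures are saved under pics/ and viewed, at most 10 in all, crops included, and the job is handed in when it is done.

```bash
mkdir -p pics; ls
python3 - <<'E'
from station import manip, viewer
import cv2, numpy as np
np.set_printoptions(precision=4,suppress=True)
s=manip.sense(); print(s['t'],s['tcp_pos'],s['tool_rot'],manip.pinch_z)
for n in("scene","top"):
    cv2.imwrite(f"pics/{n}0.png",viewer.snapshot(n))
for n in("scene","top","wrist"): print(n,viewer.calibration(n))
E
```

```text
pics
0.0 [ 0.1647 -0.6021  0.201 ] [ 0.9911  0.133   0.     -0.0011] 0.0187
scene {'fov_y': 53.78970353390689, 'cx': 271.10024366792345, 'cy': 209.41389403126075, 'T': array([[-0.7508, -0.3705,  0.5469,  1.3084],
       [ 0.6601, -0.4514,  0.6004,  0.7809],
       [ 0.0244,  0.8118,  0.5834,  0.8457],
       [ 0.    ,  0.    ,  0.    ,  1.    ]])}
top {'fov_y': 52.107970230339475, 'cx': 280.016852860419, 'cy': 207.4364614693622, 'T': array([[-0.0217,  0.9868, -0.1607,  0.4446],
       [-0.9997, -0.023 , -0.0062,  0.0083],
       [-0.0098,  0.1605,  0.987 ,  1.1419],
       [ 0.    ,  0.    ,  0.    ,  1.    ]])}
wrist {'fov_y': 68.37522388358005, 'cx': 281.1915094065024, 'cy': 209.15612122920706, 'tool_from_camera': array([[ 0.0003,  0.9587,  0.2845,  0.0721],
       [ 1.    , -0.0002, -0.0006,  0.0003],
       [-0.0005,  0.2845, -0.9587, -0.1711],
       [ 0.    ,  0.    ,  0.    ,  1.    ]])}
```

View pics/top0.png

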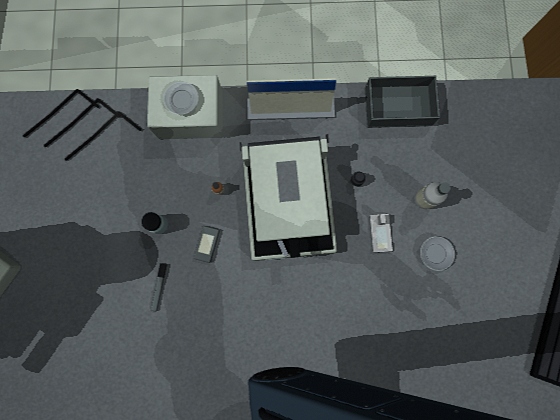

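View pics/scene0.png

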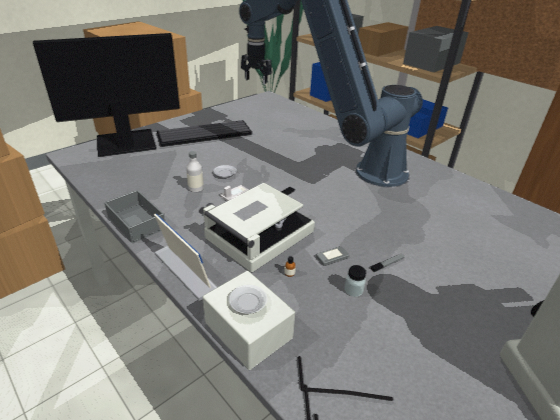

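The top view shows the imager at (290,200) with its lid covering most of the deck and the hook end near (283,247). The carrier is on the right at (381,232) with its fin up-image. The mailer is at (207,243) and the oil bottle at (217,188). The scene view agrees. Next I'll measure.

```bash
cat > h.py <<'E'
import numpy as np, cv2
from scipy.spatial.transform import Rotation as R
from station import manip, viewer
np.set_printoptions(precision=4,suppress=True)
def cam(n):
    c=viewer.calibration(n); f=210/np.tan(np.radians(c['fov_y']/2))
    if 'T' in c: T=np.array(c['T'])
    else:
        s=manip.sense(); M=np.eye(4); M[:3,:3]=R.from_quat(s['tool_rot']).as_matrix(); M[:3,3]=s['tcp_pos']
        T=M@np.array(c['tool_from_camera'])
    return f,c['cx'],c['cy'],T
def ray(C,u,v):
    f,cx,cy,T=C; d=T[:3,:3]@np.array([(u-cx)/f,-(v-cy)/f,-1]); return T[:3,3],d
def onz(C,u,v,z):
    o,d=ray(C,u,v); return o+d*(z-o[2])/d[2]
def proj(C,p):
    f,cx,cy,T=C; q=T[:3,:3].T@(np.asarray(p)-T[:3,3]); return np.array([cx+f*q[0]/-q[2],cy-f*q[1]/-q[2]])
def two(C1,a,C2,b):
    o1,d1=ray(C1,*a);o2,d2=ray(C2,*b); A=np.stack([d1,-d2],1); t=np.linalg.lstsq(A,o2-o1,rcond=None)[0]
    return (o1+d1*t[0]+o2+d2*t[1])/2, np.linalg.norm(o1+d1*t[0]-o2-d2*t[1])
E
python3 - <<'E'
from h import *
im=cv2.imread('pics/top0.png'); C=cam('top')
g=im.min(2); m=(g>150).astype(np.uint8)
for c in cv2.findContours(m[:,:],cv2.RETR_EXTERNAL,cv2.CHAIN_APPROX_SIMPLE)[0]:
    a=cv2.contourArea(c); x,y,w,h=cv2.boundingRect(c)
    if a>60 and y>120:
        r=cv2.minAreaRect(c); b=cv2.boxPoints(r); print(a,r)
        for z in (0.01,0.05,.118): print(z,[onz(C,*p,z)[:2].round(3).tolist() for p in b])
for n,p,z in(('oil',(217,188),.05),('obj',(359,179),.048),('solv',(433,195),.1),('dish',(437,253),.016),('jar',(152,222),.07)): print(n,onz(C,*p,z))
crop=cv2.resize(im[130:270,180:400],None,fx=3.6,fy=3.6,interpolation=cv2.INTER_CUBIC); cv2.imwrite('pics/crop0.png',crop)
E
```

```text
163.5 ((205.82077026367188, 243.37734985351562), (10.576761245727539, 18.406312942504883), 15.945395469665527)
0.01 [[0.518, 0.233], [0.565, 0.22], [0.557, 0.193], [0.51, 0.206]]
0.05 [[0.516, 0.225], [0.561, 0.213], [0.553, 0.187], [0.508, 0.199]]
0.118 [[0.511, 0.212], [0.553, 0.2], [0.546, 0.175], [0.504, 0.187]]
392.0 ((380.76239013671875, 232.62376403808594), (37.015384674072266, 17.512653350830078), 84.2894058227539)
0.01 [[0.603, -0.224], [0.606, -0.27], [0.509, -0.274], [0.505, -0.228]]
0.05 [[0.597, -0.216], [0.601, -0.26], [0.506, -0.264], [0.503, -0.22]]
0.118 [[0.588, -0.202], [0.591, -0.244], [0.503, -0.247], [0.499, -0.205]]
6443.5 ((288.43853759765625, 189.8237762451172), (93.70449829101562, 71.52323913574219), 84.80557250976562)
0.01 [[0.8, 0.098], [0.814, -0.098], [0.557, -0.111], [0.544, 0.078]]
0.05 [[0.787, 0.094], [0.801, -0.094], [0.553, -0.106], [0.541, 0.075]]
0.118 [[0.766, 0.089], [0.778, -0.088], [0.546, -0.099], [0.535, 0.071]]
oil [0.6774 0.1777 0.05  ]
obj [ 0.6929 -0.1921  0.048 ]
solv [ 0.6365 -0.3622  0.1   ]
dish [ 0.4984 -0.3904  0.016 ]
jar [0.5895 0.3385 0.07  ]
```

View pics/crop0.png

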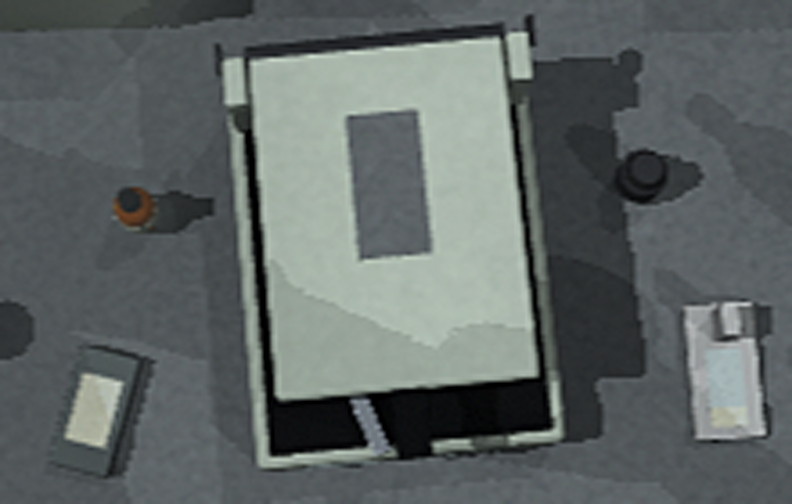

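The crop shows the lid corners at about (247,57), (505,37), (540,378) and (277,400), and the deck's front corners at (258,466) and (563,438). The black tab crosses the front rim at crop columns 398–432, and the carrier fin is at (733,320).

Run:
```python
from h import *
C=cam('top'); U=lambda x,y,z: onz(C,x/3.6+180-.4,y/3.6+130-.4,z)
fl,fr=U(258,467,.05),U(564,440,.05)
y=fl-fr; print('front',fl,fr,np.linalg.norm(y)); y/=np.linalg.norm(y); x=np.array([y[1],-y[0],0])
print('yaw',np.arctan2(x[1],x[0])); O=(fl+fr)/2+.14*x; O[2]=0; print('imager origin from base',O)
B=[U(*p,.118) for p in((247,57),(505,37),(540,378),(277,400))]
for b in B: print('lid',b, 'rel',(b-O)@x,(b-O)@y)
print(np.linalg.norm(B[0]-B[1]),np.linalg.norm(B[2]-B[3]),np.linalg.norm(B[1]-B[2]))
t=U(415,460,.112); print('tab end?',t,(t-O)@x,(t-O)@y)
h=U(362,398,.067);h2=U(380,455,.067); print('hook',(h-O)@x,(h-O)@y,(h2-O)@x,(h2-O)@y)
print('fin',U(733,320,.045)); 
for p in((685,307),(757,303),(765,436),(696,441)): print('car',U(*p,.01))
```

```text
front [0.4913 0.0906 0.05  ] [ 0.5054 -0.1247  0.05  ] 0.21578975600544914
yaw 0.06540281979231614
imager origin from base [ 0.638  -0.0079  0.    ]
lid [0.7686 0.09   0.118 ] rel 0.13670848894429893 0.08914934707944526
lid [ 0.7785 -0.0877  0.118 ] rel 0.1349537790344784 -0.08880245669770673
lid [ 0.5429 -0.1023  0.118 ] rel -0.10109651291904347 -0.08796600841930424
lid [0.5322 0.0724 0.118 ] rel -0.10033072952186162 0.08704676636020403
0.17796045480502018 0.1750144501469358 0.236051773933316
tab end? [ 0.4909 -0.0181  0.112 ] -0.147442664236067 -0.0005658079682222747
hook -0.09957491877780797 0.030904059640477627 -0.13996186693922189 0.02193699537293395
fin [ 0.5883 -0.2495  0.045 ]
car [ 0.6033 -0.2229  0.01  ]
car [ 0.6051 -0.2761  0.01  ]
car [ 0.5072 -0.2758  0.01  ]
car [ 0.5047 -0.2255  0.01  ]
```

Everything agrees with the given sizes, and the lid is closed. Imager is at (0.638, −0.008) with yaw 0.065, and the hook is at about 1.22 rad. Plan: grip the tab by its side edges with a tilted tool, camera turned to the robot side, and follow the lid's arc.

```bash
cat >> h.py <<'E'
from scipy.linalg import expm, logm
IM=np.array([.638,-.008,0]); YAW=.065
def Z(a): return R.from_euler('z',a).as_matrix()
def tool(th,yaw):  # flipped tool, tilted th with fingers forward
    s,c=np.sin(th),np.cos(th); return Z(yaw)@np.array([[-c,0,s],[0,1,0],[-s,0,-c]])
def iw(p): return IM+Z(YAW)@np.array(p)
def pose(p,Rm):
    M=np.eye(4);M[:3,:3]=Rm;M[:3,3]=p;return M
def now():
    s=manip.sense(); return pose(s['tcp_pos'],R.from_quat(s['tool_rot']).as_matrix())
def plan(A,B,n=None,mx=3.6,mr=.12):
    T=np.linalg.inv(A)@B; L=logm(T).real; w=np.linalg.norm([L[2,1],L[0,2],L[1,0]]); 
    n=n or int(max(np.ceil(w/mr),np.ceil(np.linalg.norm(T[:3,3])*100/mx),1)); E=expm(L/n)
    print(n,'x slide',(E[:3,3]*100).round(2),'ang',R.from_matrix(E[:3,:3]).as_rotvec().round(3))
E
python3 - <<'E'
from h import *
A=now(); B=A.copy(); B[:3,3]=[.45,-.02,.3]; plan(A,B)
D=pose([.45,-.02,.3],tool(0,YAW)); plan(B,D)
th=np.radians(45); G=iw([-.133,0,.112]); ax=tool(th,YAW)[:,2]
P=pose(G+ax*(manip.pinch_z-.08),tool(th,YAW)); plan(D,P); print(P)
E
```

```text
19 x slide [ 2.26 -2.56 -0.51] ang [ 0.  0. -0.]
25 x slide [0. 0. 0.] ang [ 0.    -0.    -0.118]
7 x slide [ 0.53 -0.    2.06] ang [ 0.    -0.112  0.   ]
[[-0.7056 -0.065   0.7056  0.462 ]
 [-0.0459  0.9979  0.0459 -0.0195]
 [-0.7071  0.     -0.7071  0.1553]
 [ 0.      0.      0.      1.    ]]
```

```bash
R='x'; python3 -m creep '[{"slide":[2.26,-2.56,-0.51],"angular":[0,0,0],"claw":0},{"slide":[2.26,-2.56,-0.51],"angular":[0,0,0],"claw":0},{"slide":[2.26,-2.56,-0.51],"angular":[0,0,0],"claw":0},{"slide":[2.26,-2.56,-0.51],"angular":[0,0,0],"claw":0},{"slide":[2.26,-2.56,-0.51],"angular":[0,0,0],"claw":0},{"slide":[2.26,-2.56,-0.51],"angular":[0,0,0],"claw":0},{"slide":[2.26,-2.56,-0.51],"angular":[0,0,0],"claw":0},{"slide":[2.26,-2.56,-0.51],"angular":[0,0,0],"claw":0},{"slide":[2.26,-2.56,-0.51],"angular":[0,0,0],"claw":0},{"slide":[2.26,-2.56,-0.51],"angular":[0,0,0],"claw":0}]' 40
python3 -m creep '[{"slide":[2.26,-2.56,-0.51],"angular":[0,0,0],"claw":0},{"slide":[2.26,-2.56,-0.51],"angular":[0,0,0],"claw":0},{"slide":[2.26,-2.56,-0.51],"angular":[0,0,0],"claw":0},{"slide":[2.26,-2.56,-0.51],"angular":[0,0,0],"claw":0},{"slide":[2.26,-2.56,-0.51],"angular":[0,0,0],"claw":0},{"slide":[2.26,-2.56,-0.51],"angular":[0,0,0],"claw":0},{"slide":[2.26,-2.56,-0.51],"angular":[0,0,0],"claw":0},{"slide":[2.26,-2.56,-0.51],"angular":[0,0,0],"claw":0},{"slide":[2.26,-2.56,-0.51],"angular":[0,0,0],"claw":0}]'
```

```text
t: 0.93
tcp_pos: [0.3155, -0.2944, 0.253]
tool_rot: [0.991, 0.133, -0.0, -0.0]
force: [1.0, 1.0, -0.8]
finger_gap: 0.499
gripper_force: 0.0
t: 1.68
tcp_pos: [0.4509, -0.0186, 0.299]
tool_rot: [0.991, 0.133, -0.0, -0.0]
force: [0.6, -1.0, -0.7]
finger_gap: 0.501
gripper_force: 0.0
```

```bash
python3 -m creep '[{"slide":[0,0,0],"angular":[0,0,-0.118],"claw":0},{"slide":[0,0,0],"angular":[0,0,-0.118],"claw":0},{"slide":[0,0,0],"angular":[0,0,-0.118],"claw":0},{"slide":[0,0,0],"angular":[0,0,-0.118],"claw":0},{"slide":[0,0,0],"angular":[0,0,-0.118],"claw":0},{"slide":[0,0,0],"angular":[0,0,-0.118],"claw":0},{"slide":[0,0,0],"angular":[0,0,-0.118],"claw":0},{"slide":[0,0,0],"angular":[0,0,-0.118],"claw":0},{"slide":[0,0,0],"angular":[0,0,-0.118],"claw":0},{"slide":[0,0,0],"angular":[0,0,-0.118],"claw":0}]' >/dev/null
python3 -m creep '[{"slide":[0,0,0],"angular":[0,0,-0.118],"claw":0},{"slide":[0,0,0],"angular":[0,0,-0.118],"claw":0},{"slide":[0,0,0],"angular":[0,0,-0.118],"claw":0},{"slide":[0,0,0],"angular":[0,0,-0.118],"claw":0},{"slide":[0,0,0],"angular":[0,0,-0.118],"claw":0},{"slide":[0,0,0],"angular":[0,0,-0.118],"claw":0},{"slide":[0,0,0],"angular":[0,0,-0.118],"claw":0},{"slide":[0,0,0],"angular":[0,0,-0.118],"claw":0},{"slide":[0,0,0],"angular":[0,0,-0.118],"claw":0},{"slide":[0,0,0],"angular":[0,0,-0.118],"claw":0}]' >/dev/null
python3 -m creep '[{"slide":[0,0,0],"angular":[0,0,-0.118],"claw":0},{"slide":[0,0,0],"angular":[0,0,-0.118],"claw":0},{"slide":[0,0,0],"angular":[0,0,-0.118],"claw":0},{"slide":[0,0,0],"angular":[0,0,-0.118],"claw":0},{"slide":[0,0,0],"angular":[0,0,-0.118],"claw":0}]'
python3 -m creep '[{"slide":[0.53,0,2.06],"angular":[0,-0.112,0],"claw":0},{"slide":[0.53,0,2.06],"angular":[0,-0.112,0],"claw":0},{"slide":[0.53,0,2.06],"angular":[0,-0.112,0],"claw":0},{"slide":[0.53,0,2.06],"angular":[0,-0.112,0],"claw":0},{"slide":[0.53,0,2.06],"angular":[0,-0.112,0],"claw":0},{"slide":[0.53,0,2.06],"angular":[0,-0.112,0],"claw":0},{"slide":[0.53,0,2.06],"angular":[0,-0.112,0],"claw":0},{"slide":[0,0,0],"angular":[0,0,0],"claw":0}]'
python3 - <<'E'
from h import *
print(now(),manip.sense()['q'])
th=np.radians(45); G=iw([-.133,0,.112]); ax=tool(th,YAW)[:,2]
plan(now(),pose(G+ax*manip.pinch_z,tool(th,YAW)),n=5)
cv2.imwrite('pics/w1.png',viewer.snapshot('wrist'))
E
```

```text
t: 3.77
tcp_pos: [0.4504, -0.0203, 0.2985]
tool_rot: [-0.041, 0.999, 0.0, -0.0]
force: [-0.2, 0.7, -0.3]
finger_gap: 0.5
gripper_force: 0.0
t: 4.43
tcp_pos: [0.4702, 0.0106, 0.2201]
tool_rot: [-0.032, 0.957, 0.02, 0.288]
force: [-1.0, -0.1, 0.4]
finger_gap: 0.499
gripper_force: 0.0
[[-0.8319 -0.0733  0.55    0.4702]
 [-0.05    0.9971  0.0573  0.0106]
 [-0.5527  0.0202 -0.8332  0.2201]
 [ 0.      0.      0.      1.    ]] [-0.419   0.1456  2.2455  0.9029  0.3594 -2.8525]
5 x slide [ 0.77 -0.62  2.48] ang [ 0.004 -0.04  -0.001]
```

View pics/w1.png

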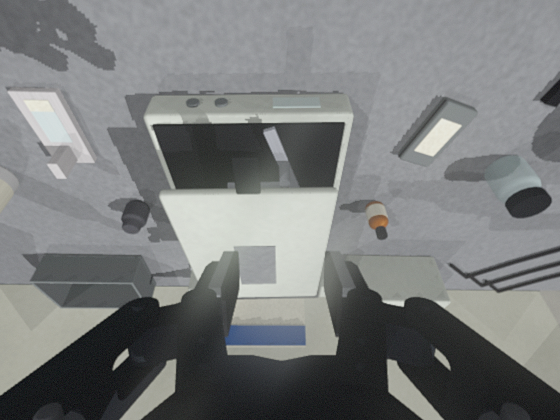

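The wrist view shows the tab at (247,187) and the hook bar at (275,145). This tilt hit a wrist singularity (joint 6 at its limit), so I'll go back to vertical and grip with only a 10° tilt.

Run:
```python
from h import *
D=pose([.45,-.02,.3],tool(0,YAW)); plan(now(),D)
th=np.radians(10); G=iw([-.131,0,.112]); Rt=tool(th,YAW)
P=pose(G+Rt[:,2]*(manip.pinch_z-.08),Rt); plan(D,P,n=5)
```

```text
5 x slide [-0.12 -0.55 -1.68] ang [0.004 0.117 0.002]
5 x slide [-0.76 -0.    2.61] ang [-0.    -0.035 -0.   ]
```

```bash
python3 -m creep '[{"slide":[-0.12,-0.55,-1.68],"angular":[0.004,0.117,0.002],"claw":0},{"slide":[-0.12,-0.55,-1.68],"angular":[0.004,0.117,0.002],"claw":0},{"slide":[-0.12,-0.55,-1.68],"angular":[0.004,0.117,0.002],"claw":0},{"slide":[-0.12,-0.55,-1.68],"angular":[0.004,0.117,0.002],"claw":0},{"slide":[-0.12,-0.55,-1.68],"angular":[0.004,0.117,0.002],"claw":0},{"slide":[0,0,0],"angular":[0,0,0],"claw":0}]'
python3 - <<'E'
from h import *
print(manip.sense()['q'])
th=np.radians(10); G=iw([-.131,0,.112]); Rt=tool(th,YAW)
P=pose(G+Rt[:,2]*(manip.pinch_z-.08),Rt); plan(now(),P,n=7)
E
```

```text
t: 4.98
tcp_pos: [0.4657, -0.0063, 0.2833]
tool_rot: [-0.047, 0.994, 0.017, 0.095]
force: [2.3, 0.5, 0.4]
finger_gap: 0.5
gripper_force: 0.0
[-0.3273  0.121   1.8406  0.1186  1.0181 -2.0472]
7 x slide [-0.13 -0.22  1.63] ang [0.004 0.002 0.004]
```

```bash
python3 -m creep '[{"slide":[-0.13,-0.22,1.63],"angular":[0.004,0.002,0.004],"claw":0},{"slide":[-0.13,-0.22,1.63],"angular":[0.004,0.002,0.004],"claw":0},{"slide":[-0.13,-0.22,1.63],"angular":[0.004,0.002,0.004],"claw":0},{"slide":[-0.13,-0.22,1.63],"angular":[0.004,0.002,0.004],"claw":0},{"slide":[-0.13,-0.22,1.63],"angular":[0.004,0.002,0.004],"claw":0},{"slide":[-0.13,-0.22,1.63],"angular":[0.004,0.002,0.004],"claw":0},{"slide":[-0.13,-0.22,1.63],"angular":[0.004,0.002,0.004],"claw":0},{"slide":[0,0,0],"angular":[0,0,0],"claw":0}]'
python3 - <<'E'
from h import *
print(manip.sense()['q'])
th=np.radians(10); G=iw([-.131,0,.112]); Rt=tool(th,YAW)
P=pose(G+Rt[:,2]*(manip.pinch_z),Rt); plan(now(),P,n=4)
C=cam('wrist')
for p in ((-.145,.012,.112),(-.145,-.012,.112),(-.1,.012,.112),(-.1,-.012,.112)): print(proj(C,iw(p)))
im=viewer.snapshot('wrist'); cv2.imwrite('pics/w2.png',im)
E
```

```text
t: 5.65
tcp_pos: [0.4868, -0.0129, 0.1635]
tool_rot: [-0.032, 0.996, 0.009, 0.081]
force: [-1.6, -0.0, 0.8]
finger_gap: 0.5
gripper_force: 0.0
[-0.3047  0.3446  1.9392  0.1072  0.7127 -2.0148]
4 x slide [-0.29 -0.14  1.82] ang [ 0.003 -0.003 -0.001]
[290.2174 214.6125]
[258.4604 214.7949]
[289.5416 263.5816]
[260.2467 263.7984]
```

View pics/w2.png

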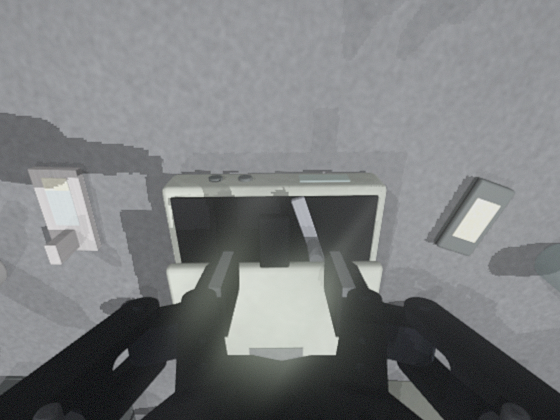

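The tab appears at columns 260–290 with its base at row 265, matching the prediction (258–290, 264). Descend and close.

```bash
python3 -m creep '[{"slide":[-0.29,-0.14,1.82],"angular":[0.003,-0.003,-0.001],"claw":0},{"slide":[-0.29,-0.14,1.82],"angular":[0.003,-0.003,-0.001],"claw":0},{"slide":[-0.29,-0.14,1.82],"angular":[0.003,-0.003,-0.001],"claw":0},{"slide":[-0.29,-0.14,1.82],"angular":[0.003,-0.003,-0.001],"claw":0},{"slide":[0,0,0],"angular":[0,0,0],"claw":0}]' && python3 -m creep '[{"slide":[0,0,0],"angular":[0,0,0],"claw":-1},{"slide":[0,0,0],"angular":[0,0,0],"claw":-1},{"slide":[0,0,0],"angular":[0,0,0],"claw":-1},{"slide":[0,0,0],"angular":[0,0,0],"claw":-1},{"slide":[0,0,0],"angular":[0,0,0],"claw":-1},{"slide":[0,0,0],"angular":[0,0,0],"claw":-1}]' 30
python3 - <<'E'
from h import *
A=now(); H=iw([.14,0,.112]); a=np.radians(50)
ya=Z(YAW)[:,1]; Q=pose(np.zeros(3),R.from_rotvec(ya*a).as_matrix()); Q[:3,3]=H-Q[:3,:3]@H
B=Q@A; print(A,B); plan(A,B,n=24); print((A[:3,3]+A[:3,2]*.0187-0*H),iw([-.131,0,.112]))
E
```

```text
t: 6.12
tcp_pos: [0.5122, -0.0162, 0.095]
tool_rot: [-0.033, 0.996, 0.003, 0.089]
force: [0.4, 0.7, 0.2]
finger_gap: 0.5
gripper_force: 0.0
t: 6.62
tcp_pos: [0.5129, -0.016, 0.0972]
tool_rot: [-0.032, 0.995, 0.003, 0.091]
force: [0.6, -0.1, 0.0]
finger_gap: -0.003
gripper_force: 0.0
[[-0.9815 -0.0644  0.1801  0.5129]
 [-0.0634  0.9979  0.011  -0.016 ]
 [-0.1804 -0.0006 -0.9836  0.0972]
 [ 0.      0.      0.      1.    ]] [[-0.7688 -0.065  -0.6361  0.5962]
 [-0.0496  0.9979 -0.0421 -0.0106]
 [ 0.6375 -0.0008 -0.7704  0.3058]
 [ 0.      0.      0.      1.    ]]
24 x slide [-0.14 -0.   -0.96] ang [ 0.     0.036 -0.   ]
[ 0.5163 -0.0158  0.0788] [ 0.5073 -0.0165  0.112 ]
```

The fingers shut fully, so the grasp missed. I'll look.

Run:
```python
from h import *
a=viewer.snapshot('wrist'); b=viewer.snapshot('top')
b=cv2.resize(b[120:270,200:360],None,fx=2.8,fy=2.8,interpolation=cv2.INTER_CUBIC)
o=np.zeros((420,800,3),np.uint8); o[:,:352]=a[:,104:456]; o[:,352:]=b; cv2.imwrite('pics/w3.png',o)
```

```text
(no output)
```

View pics/w3.png

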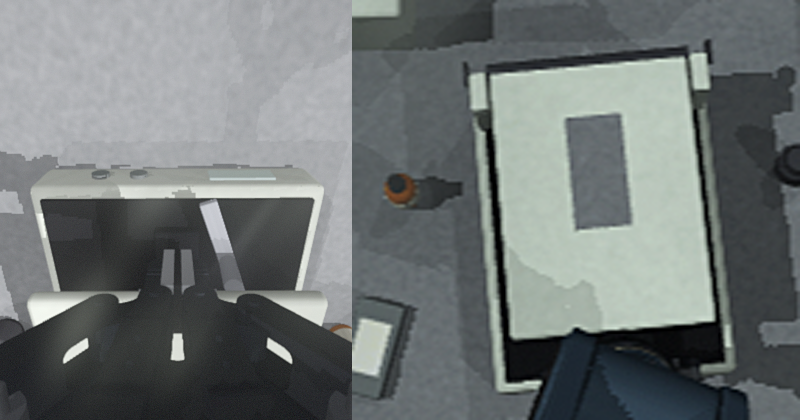

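Run:
```python
from h import *
C=cam('wrist'); s=np.array([104,0])
A=now(); print('tcp',proj(C,A[:3,3])-s,'grasp',proj(C,A[:3,3]-A[:3,2]*.0187)-s)
for p in ((-.145,.012,.116),(-.145,-.012,.116),(-.1,.012,.116),(-.1,-.012,.116),(-.1,.088,.118),(-.1,-.088,.118),(-.14,.11,.05),(-.14,-.11,.05)): print(p,proj(C,iw(p))-s)
im=viewer.snapshot('scene'); cs=cam('scene')
for p in ((-.145,0,.112),(-.1,.088,.118),(-.1,-.088,.118),(.14,.088,.118),(.14,-.088,.118),(-.14,.11,.05)): print('scene',p,proj(cs,iw(p)))
w=viewer.snapshot('wrist')[180:330,190:380]
a=cv2.resize(w,None,fx=2,fy=2,interpolation=cv2.INTER_CUBIC); a=cv2.convertScaleAbs(a,alpha=2.5)
b=cv2.resize(im[170:270,190:330],None,fx=3,fy=3,interpolation=cv2.INTER_CUBIC)
o=np.zeros((300,800,3),np.uint8); o[:300,:380]=a; o[:300,380:]=b; cv2.imwrite('pics/w4.png',o)
```

```text
tcp [177.8605 244.4004] grasp [177.9173 258.046 ]
(-0.145, 0.012, 0.116) [200.9631 233.0631]
(-0.145, -0.012, 0.116) [154.2445 233.0511]
(-0.1, 0.012, 0.116) [198.2818 299.6046]
(-0.1, -0.012, 0.116) [156.8699 299.5859]
(-0.1, 0.088, 0.118) [331.0151 302.1516]
(-0.1, -0.088, 0.118) [ 24.2737 302.0107]
(-0.14, 0.11, 0.05) [332.2596 190.7482]
(-0.14, -0.11, 0.05) [ 23.0264 190.7074]
scene (-0.145, 0, 0.112) [291.6214 189.0071]
scene (-0.1, 0.088, 0.118) [302.8537 204.1845]
scene (-0.1, -0.088, 0.118) [263.0105 181.9314]
scene (0.14, 0.088, 0.118) [244.8617 238.5172]
scene (0.14, -0.088, 0.118) [205.1493 210.9674]
scene (-0.14, 0.11, 0.05) [314.8172 219.5844]
```

View pics/w4.png

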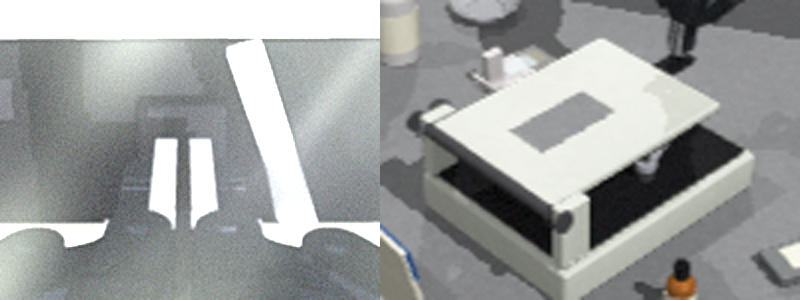

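The lid and tab are where predicted (lid corner at (302.7,204.3) against a prediction of (302.9,204.2)), and the shut fingers appear on top of the tab. I'll reopen and go deeper, watching the gap as they close.

```bash
python3 -m creep '[{"slide":[0,0,0],"angular":[0,0,0],"claw":0.1},{"slide":[0,0,0],"angular":[0,0,0],"claw":0.1},{"slide":[0,0,0],"angular":[0,0,0],"claw":0.1},{"slide":[0,0,0],"angular":[0,0,0],"claw":0.1}]'; python3 -m creep '[{"slide":[0.2,0,0.4],"angular":[0,0,0],"claw":0.1},{"slide":[0.2,0,0.4],"angular":[0,0,0],"claw":0.1},{"slide":[0,0,0.4],"angular":[0,0,0],"claw":0.1},{"slide":[0,0,0],"angular":[0,0,0],"claw":0.1}]'; for i in 1 2; do python3 -m creep '[{"slide":[0,0,0],"angular":[0,0,0],"claw":-0.5},{"slide":[0,0,0],"angular":[0,0,0],"claw":-0.5}]'|egrep 'tcp|gap|gripper|force'; done
```

```text
t: 7.15
tcp_pos: [0.5127, -0.016, 0.0964]
tool_rot: [-0.032, 0.995, 0.003, 0.09]
force: [-0.6, 0.6, -0.3]
finger_gap: 0.542
gripper_force: 0.0
t: 7.48
tcp_pos: [0.5102, -0.0159, 0.0829]
tool_rot: [-0.032, 0.996, 0.003, 0.089]
force: [0.3, 0.2, -1.1]
finger_gap: 0.548
gripper_force: 0.0
tcp_pos: [0.511, -0.0163, 0.0838]
force: [-3.5, -12.8, 0.5]
finger_gap: 0.278
gripper_force: 8.0
tcp_pos: [0.5109, -0.0166, 0.0839]
force: [-0.2, -4.1, -3.3]
finger_gap: 0.267
gripper_force: 30.3
```

Gripped: a gap of 0.267 × 85 ≈ 23 mm, matching the 24 mm tab. Now the arc, 24 rows.

```bash
python3 - <<'E'
from h import *
A=now(); H=iw([.14,0,.112]); a=np.radians(50)
ya=Z(YAW)[:,1]; Q=pose(np.zeros(3),R.from_rotvec(ya*a).as_matrix()); Q[:3,3]=H-Q[:3,:3]@H
B=Q@A; print(B[:3,3]); plan(A,B,n=24)
E
python3 -m creep '[{"slide":[-0.2,0,-0.96],"angular":[0,0.036,0],"claw":-0.6},{"slide":[-0.2,0,-0.96],"angular":[0,0.036,0],"claw":-0.6},{"slide":[-0.2,0,-0.96],"angular":[0,0.036,0],"claw":-0.6}]'
```

```text
[ 0.5847 -0.0118  0.2987]
24 x slide [-0.09 -0.   -0.97] ang [ 0.     0.036 -0.   ]
t: 8.07
tcp_pos: [0.5092, -0.0166, 0.1128]
tool_rot: [-0.033, 0.999, 0.001, 0.032]
force: [-5.8, -5.1, -1.3]
finger_gap: 0.268
gripper_force: 30.6
```

```bash
python3 -m creep '[{"slide":[-0.08,0,-0.97],"angular":[0,0.036,0],"claw":-0.6},{"slide":[-0.08,0,-0.97],"angular":[0,0.036,0],"claw":-0.6},{"slide":[-0.08,0,-0.97],"angular":[0,0.036,0],"claw":-0.6},{"slide":[-0.08,0,-0.97],"angular":[0,0.036,0],"claw":-0.6},{"slide":[-0.08,0,-0.97],"angular":[0,0.036,0],"claw":-0.6},{"slide":[-0.08,0,-0.97],"angular":[0,0.036,0],"claw":-0.6},{"slide":[-0.08,0,-0.97],"angular":[0,0.036,0],"claw":-0.6},{"slide":[-0.08,0,-0.97],"angular":[0,0.036,0],"claw":-0.6},{"slide":[-0.08,0,-0.97],"angular":[0,0.036,0],"claw":-0.6},{"slide":[-0.08,0,-0.97],"angular":[0,0.036,0],"claw":-0.6}]'; python3 -m creep '[{"slide":[-0.08,0,-0.97],"angular":[0,0.036,0],"claw":-0.6},{"slide":[-0.08,0,-0.97],"angular":[0,0.036,0],"claw":-0.6},{"slide":[-0.08,0,-0.97],"angular":[0,0.036,0],"claw":-0.6},{"slide":[-0.08,0,-0.97],"angular":[0,0.036,0],"claw":-0.6},{"slide":[-0.08,0,-0.97],"angular":[0,0.036,0],"claw":-0.6},{"slide":[-0.08,0,-0.97],"angular":[0,0.036,0],"claw":-0.6},{"slide":[-0.08,0,-0.97],"angular":[0,0.036,0],"claw":-0.6},{"slide":[-0.08,0,-0.97],"angular":[0,0.036,0],"claw":-0.6},{"slide":[-0.08,0,-0.97],"angular":[0,0.036,0],"claw":-0.6},{"slide":[0,0,0],"angular":[0,0,0],"claw":-0.6}]'
python3 - <<'E'
from h import *
A=now(); H=iw([.14,0,.112]); ya=Z(YAW)[:,1]; p=A[:3,3]; a0=np.array([.5109,-.0165,.0838])
f=lambda p:np.degrees(np.arctan2(p[2]-H[2],(H-p)@Z(YAW)[:,0]))
print('lid deg',f(p)-f(a0),np.linalg.norm(p-H),np.linalg.norm(a0-H))
im=viewer.snapshot('scene'); cs=cam('scene')
for d in(45,50,55):
    L=R.from_euler('y',d,degrees=True).as_matrix(); 
    for y in(.088,-.088): print(d,proj(cs,iw(np.array([.14,0,.112])+L@[-.24,y,.006])))
cv2.imwrite('pics/s5.png',cv2.resize(im[110:270,180:340],None,fx=3.6,fy=3.6,interpolation=cv2.INTER_CUBIC))
E
```

```text
t: 8.9
tcp_pos: [0.5275, -0.0154, 0.2089]
tool_rot: [-0.032, 0.989, -0.005, -0.146]
force: [-2.3, -1.8, -2.1]
finger_gap: 0.268
gripper_force: 30.5
t: 9.73
tcp_pos: [0.5725, -0.0122, 0.2846]
tool_rot: [-0.031, 0.953, -0.01, -0.302]
force: [-1.0, -1.0, 3.2]
finger_gap: 0.264
gripper_force: 31.0
lid deg 46.02747027733968 0.26841525163733465 0.2688667660835029
45 [289.073  164.5485]
45 [245.759  142.9299]
50 [285.3345 162.0457]
50 [241.7101 140.3243]
55 [281.1601 160.0805]
55 [237.2588 138.2118]
```

View pics/s5.png

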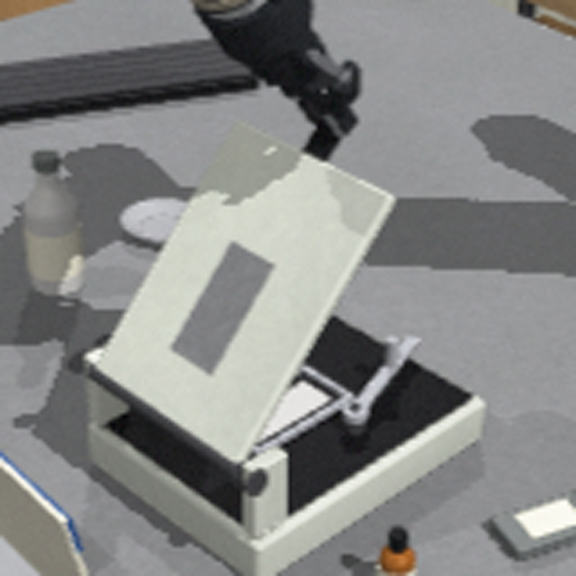

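The lid's front corner is at scene (290,165), i.e. about 44–46°. Add 4.5°, then release.

```bash
python3 -m creep '[{"slide":[-0.08,0,-0.97],"angular":[0,0.036,0],"claw":-0.6},{"slide":[-0.08,0,-0.97],"angular":[0,0.036,0],"claw":-0.6},{"slide":[-0.02,0,-0.2],"angular":[0,0.008,0],"claw":-0.6},{"slide":[0,0,0],"angular":[0,0,0],"claw":-0.6},{"slide":[0,0,0],"angular":[0,0,0],"claw":-0.3},{"slide":[0,0,0],"angular":[0,0,0],"claw":0.1},{"slide":[0,0,0],"angular":[0,0,0],"claw":0.1},{"slide":[0,0,0],"angular":[0,0,0],"claw":0.1}]'
python3 -m creep '[{"slide":[0,0,-1.5],"angular":[0,0,0],"claw":0.1},{"slide":[0,0,-3],"angular":[0,0,0],"claw":0.1},{"slide":[0,0,-3],"angular":[0,0,0],"claw":0.1},{"slide":[0,0,0],"angular":[0,0,0],"claw":0.1}]'
python3 - <<'E'
from h import *
im=viewer.snapshot('scene'); cs=cam('scene'); print(manip.sense()['q'])
c=im[110:200,230:320]
# lid front-left corner: rightmost bright pixel of lid region
m=(c.min(2)>125).astype(np.uint8); n,l,st,ce=cv2.connectedComponentsWithStats(m)
for k in range(1,n):
    if st[k,4]>150:
        ys,xs=np.where(l==k); i=np.argmax(xs-ys*.3); print(st[k],'corner',xs[i]+230,ys[i]+110)
for d in(44,47,50,53,56):
    L=R.from_euler('y',d,degrees=True).as_matrix(); print(d,proj(cs,iw(np.array([.14,0,.112])+L@[-.24,.088,.006])))
E
```

```text
t: 10.45
tcp_pos: [0.5859, -0.011, 0.3014]
tool_rot: [-0.03, 0.94, -0.011, -0.338]
force: [0.3, 0.8, 0.2]
finger_gap: 0.55
gripper_force: 0.0
t: 10.78
tcp_pos: [0.6369, -0.0082, 0.3625]
tool_rot: [-0.03, 0.942, -0.012, -0.334]
force: [-0.3, -0.6, 1.2]
finger_gap: 0.552
gripper_force: 0.0
[-0.1257  0.8219  0.6166 -0.1741  2.3711 -1.8436]
[   0    0   90   90 5954] corner 319 110
44 [289.7675 165.1097]
47 [287.6306 163.4856]
50 [285.3345 162.0457]
53 [282.8813 160.7993]
56 [280.2741 159.7558]
```

```bash
cat > kin.py <<'E'
from h import *
from scipy.optimize import least_squares
Q=np.array([[-1.482,.527,1.433,0,1.181,-.178],[-.419,.1456,2.2455,.9029,.3594,-2.8525],[-.3273,.121,1.8406,.1186,1.0181,-2.0472],[-.3047,.3446,1.9392,.1072,.7127,-2.0148],[-.1257,.8219,.6166,-.1741,2.3711,-1.8436]])
P=np.array([[.1647,-.6021,.201],[.4702,.0106,.2201],[.4657,-.0063,.2833],[.4868,-.0129,.1635],[.6369,-.0082,.3625]])
ey=lambda t:R.from_euler('y',t).as_matrix()
def fk(q,k):
    h,a,b,d,o,e=k; R1=Z(q[0])@ey(q[1]); p=Z(q[0])@[0,o,0]+[0,0,h]+R1@[0,0,a]
    R2=R1@ey(q[2]); p=p+R2@[e,0,b]; R3=R2@Z(q[3])@ey(q[4]); return p+R3@[0,0,d], R3@Z(q[5])
S=least_squares(lambda k:np.ravel([fk(q,k)[0]-p for q,p in zip(Q,P)]),[.2,.4,.4,.25,.1,0])
K=S.x
lo=np.array([-3.08,-.75,.22,-1.43,0,-2.85]);hi=np.array([3.08,2.2,2.44,4.57,2.65,2.85])
OFF=np.linalg.inv(fk(Q[0],K)[1])@R.from_quat([.9911,.133,0,-.0011]).as_matrix()
def ik(p,Rm,q0):
    def f(q):
        a,Ra=fk(q,K); return np.r_[(a-p)*10,(R.from_matrix((Ra@OFF).T@Rm)).as_rotvec()]
    s=least_squares(f,np.clip(q0,lo+1e-3,hi-1e-3),bounds=(lo,hi)); return s.x,s.cost
E
python3 - <<'E'
from kin import *
print(K,S.fun.reshape(-1,3)); print(R.from_matrix(OFF).as_rotvec())
print(manip.sense()['tool_rot'],R.from_matrix(fk(Q[4],K)[1]@OFF).as_quat())
for name,G,yaw in(('place',iw([.043,0,.085]),YAW),('above',iw([.02,0,.125]),YAW),('pick',np.array([.588,-.2495,.035]),.01)):
    for t in(0,20,30,40,50,60):
        Rt=tool(np.radians(t),yaw)
        for q0 in(Q[3],np.array([-.2,.4,1.9,3,.4,1.2])):
            q,c=ik(G+Rt[:,2]*.0187,Rt,q0); print(name,t,q.round(2),'cost %.1e'%c)
E
```

```text
[0.2791 0.5867 0.3936 0.3267 0.1109 0.1166] [[ 0.0003 -0.0008  0.0012]
 [-0.0003  0.0003 -0.0001]
 [ 0.0007 -0.0002 -0.0002]
 [-0.0005  0.0001 -0.0002]
 [-0.0005 -0.0002 -0.0007]]
[0.0019 0.0025 1.5708]
[-0.0302  0.9415 -0.0115 -0.3355] [-0.0306  0.9414 -0.0128 -0.3356]
place 0 [-0.17  0.76  1.38  0.    1.   -1.81] cost 5.1e-28
place 0 [-0.17  0.7   1.88  2.72  0.    1.76] cost 1.7e-01
place 20 [-0.22  0.68  1.68  0.22  0.46 -2.04] cost 2.0e-30
place 20 [-0.17  0.7   1.86  2.4   0.    2.1 ] cost 3.4e-02
place 30 [-0.24  0.68  1.81  0.81  0.22 -2.63] cost 3.1e-25
place 30 [-0.25  0.69  1.87  1.6   0.16  2.85] cost 3.3e-03
place 40 [-0.23  0.68  1.83  1.05  0.15 -2.85] cost 9.4e-03
place 40 [-0.27  0.71  1.93  2.23  0.27  2.21] cost 6.3e-31
place 50 [-0.2   0.68  1.83  1.08  0.1  -2.85] cost 4.5e-02
place 50 [-0.3   0.79  2.03  2.61  0.58  1.79] cost 3.1e-28
place 60 [-0.18  0.68  1.84  1.11  0.04 -2.85] cost 1.1e-01
place 60 [-0.33  0.9   2.1   2.71  0.91  1.64] cost 2.6e-28
above 0 [-0.18  0.68  1.43  0.    1.03 -1.82] cost 2.6e-28
above 0 [-0.18  0.61  1.94  2.86  0.    1.61] cost 1
[... 612 characters left out ...]
0 [-0.58  0.79  1.52  0.    0.84 -2.16] cost 2.7e-19
pick 0 [-0.67  0.75  1.9   1.18  0.18  2.85] cost 1.0e-01
pick 20 [-0.69  0.74  1.77  0.58  0.42 -2.77] cost 2.3e-25
pick 20 [-0.72  0.75  1.88  1.19  0.31  2.85] cost 9.3e-03
pick 30 [-0.68  0.74  1.8   0.69  0.36 -2.85] cost 1.0e-02
pick 30 [-0.75  0.76  1.88  1.31  0.37  2.73] cost 5.8e-25
pick 40 [-0.67  0.73  1.81  0.74  0.32 -2.85] cost 4.6e-02
pick 40 [-0.82  0.82  1.98  1.88  0.52  2.1 ] cost 3.7e-30
pick 50 [-0.66  0.73  1.82  0.78  0.29 -2.85] cost 1.1e-01
pick 50 [-0.88  0.91  2.05  2.11  0.77  1.78] cost 2.2e-27
pick 60 [-0.65  0.72  1.83  0.82  0.27 -2.85] cost 2.0e-01
pick 60 [-0.94  1.02  2.1   2.17  1.03  1.6 ] cost 3.3e-27
```

The kinematic fit is good to about 1 mm. Placing under the raised lid needs roughly 50° of tilt. That is reachable without hitting a limit if the tool is unflipped (camera on the upper side), so I'll move to the carrier, turn half around and measure from there.

Run:
```python
from kin import *
V=pose([.53,-.25,.30],tool(0,YAW)); plan(now(),V,n=12)
for t in (0,50): 
    Rt=tool(np.radians(t),.01)@Z(np.pi); q,c=ik(np.array([.53,-.25,.3]),Rt,np.array([-.5,.5,1.4,0.5 if t==0 else 2,.8,1])); print(t,q,c)
```

```text
12 x slide [ 0.77 -1.95  0.85] ang [-0.    -0.057 -0.   ]
0 [-0.6297  0.3762  1.41   -0.0025  1.3541  0.9317] 9.097467935515101e-21
50 [-1.0314  0.225   2.0377  1.2125  0.7814 -0.3455] 3.14584245708092e-31
```

```bash
python3 -m creep '[{"slide":[0.77,-1.95,0.85],"angular":[0,-0.057,0],"claw":0.1},{"slide":[0.77,-1.95,0.85],"angular":[0,-0.057,0],"claw":0.1},{"slide":[0.77,-1.95,0.85],"angular":[0,-0.057,0],"claw":0.1},{"slide":[0.77,-1.95,0.85],"angular":[0,-0.057,0],"claw":0.1},{"slide":[0.77,-1.95,0.85],"angular":[0,-0.057,0],"claw":0.1},{"slide":[0.77,-1.95,0.85],"angular":[0,-0.057,0],"claw":0.1},{"slide":[0.77,-1.95,0.85],"angular":[0,-0.057,0],"claw":0.1},{"slide":[0.77,-1.95,0.85],"angular":[0,-0.057,0],"claw":0.1},{"slide":[0.77,-1.95,0.85],"angular":[0,-0.057,0],"claw":0.1},{"slide":[0.77,-1.95,0.85],"angular":[0,-0.057,0],"claw":0.1}]' >/dev/null
python3 -m creep '[{"slide":[0.77,-1.95,0.85],"angular":[0,-0.057,0],"claw":0.1},{"slide":[0.77,-1.95,0.85],"angular":[0,-0.057,0],"claw":0.1},{"slide":[0,0,0],"angular":[0,0,0.12],"claw":0.1},{"slide":[0,0,0],"angular":[0,0,0.12],"claw":0.1},{"slide":[0,0,0],"angular":[0,0,0.12],"claw":0.1},{"slide":[0,0,0],"angular":[0,0,0.12],"claw":0.1},{"slide":[0,0,0],"angular":[0,0,0.12],"claw":0.1},{"slide":[0,0,0],"angular":[0,0,0.12],"claw":0.1},{"slide":[0,0,0],"angular":[0,0,0.12],"claw":0.1},{"slide":[0,0,0],"angular":[0,0,0.12],"claw":0.1}]'
python3 -m creep '[{"slide":[0,0,0],"angular":[0,0,0.12],"claw":0.1},{"slide":[0,0,0],"angular":[0,0,0.12],"claw":0.1},{"slide":[0,0,0],"angular":[0,0,0.12],"claw":0.1},{"slide":[0,0,0],"angular":[0,0,0.12],"claw":0.1},{"slide":[0,0,0],"angular":[0,0,0.12],"claw":0.1},{"slide":[0,0,0],"angular":[0,0,0.12],"claw":0.1},{"slide":[0,0,0],"angular":[0,0,0.12],"claw":0.1},{"slide":[0,0,0],"angular":[0,0,0.12],"claw":0.1},{"slide":[0,0,0],"angular":[0,0,0.12],"claw":0.1},{"slide":[0,0,0],"angular":[0,0,0.12],"claw":0.1}]' >/dev/null
python3 -m creep '[{"slide":[0,0,0],"angular":[0,0,0.12],"claw":0.1},{"slide":[0,0,0],"angular":[0,0,0.12],"claw":0.1},{"slide":[0,0,0],"angular":[0,0,0.12],"claw":0.1},{"slide":[0,0,0],"angular":[0,0,0.12],"claw":0.1},{"slide":[0,0,0],"angular":[0,0,0.12],"claw":0.1},{"slide":[0,0,0],"angular":[0,0,0.12],"claw":0.1},{"slide":[0,0,0],"angular":[0,0,0.12],"claw":0.1},{"slide":[0,0,0],"angular":[0,0,0.12],"claw":0.1},{"slide":[0,0,0],"angular":[0,0,0],"claw":0.1}]'
python3 - <<'E'
from h import *
print(manip.sense()['q'],now())
C=cam('wrist'); im=viewer.snapshot('wrist')
for p in ([.605,-.224,.01],[.605,-.274,.01],[.505,-.274,.01],[.505,-.224,.01],[.588,-.249,.045]): print(proj(C,p))
# lid edge, top
t=viewer.snapshot('top'); ct=cam('top')
g=t.min(2)>140
for d in(44,47,50,53,56):
    L=R.from_euler('y',d,degrees=True).as_matrix(); print(d,[proj(ct,iw(np.array([.14,0,.112])+L@[-.24,y,-.006])).round(1).tolist() for y in(.06,-.06)])
for c in (260,270,305,315): print(c,np.where(g[150:235,c])[0][[0,-1]]+150, [int(v) for v in t[185:235:3,c].min(1)])
a=cv2.resize(t[140:260,200:340],None,fx=3,fy=3,interpolation=cv2.INTER_CUBIC)
o=np.zeros((420,800,3),np.uint8); o[:360,380:]=a; o[:,:380]=im[:,90:470]; cv2.imwrite('pics/c6.png',o)
cv2.imwrite('pics/w6.png',im)
E
```

```text
t: 12.5
tcp_pos: [0.5264, -0.2482, 0.298]
tool_rot: [0.436, 0.9, -0.002, -0.004]
force: [-0.3, 0.0, -0.1]
finger_gap: 0.549
gripper_force: 0.0
t: 14.08
tcp_pos: [0.5266, -0.2483, 0.2981]
tool_rot: [0.999, 0.042, -0.005, -0.001]
force: [-0.1, -0.3, 0.7]
finger_gap: 0.551
gripper_force: 0.0
[-0.6297  0.3779  1.4122 -0.0049  1.3596  0.8584] [[ 0.9965  0.0836 -0.0094  0.5266]
 [ 0.0836 -0.9965  0.0009 -0.2483]
 [-0.0093 -0.0017 -1.      0.2981]
 [ 0.      0.      0.      1.    ]]
[268.6136 109.5063]
[303.8433 112.6196]
[296.8678 181.7446]
[263.8323 179.001 ]
[285.4938 124.2472]
44 [[262.4, 202.3], [320.7, 197.2]]
47 [[261.9, 197.3], [320.6, 192.2]]
50 [[261.3, 192.1], [320.5, 186.9]]
53 [[260.7, 186.6], [320.4, 181.4]]
56 [[260.1, 180.9], [320.2, 175.6]]
260 [186 189] [135, 174, 4, 14, 16, 14, 12, 12, 6, 11, 16, 15, 16, 16, 16, 15, 15]
270 [184 223] [203, 171, 13, 15, 15, 17, 15, 8, 119, 86, 106, 141, 144, 116, 31, 8, 14]
305 [181 185] [163, 15, 18, 15, 15, 13, 13, 13, 12, 9, 8, 9, 18, 16, 16, 17, 18]
315 [180 184] [28, 12, 16, 14, 20, 39, 42, 56, 57, 15, 17, 16, 17, 15, 17, 18, 16]
```

View pics/c6.png

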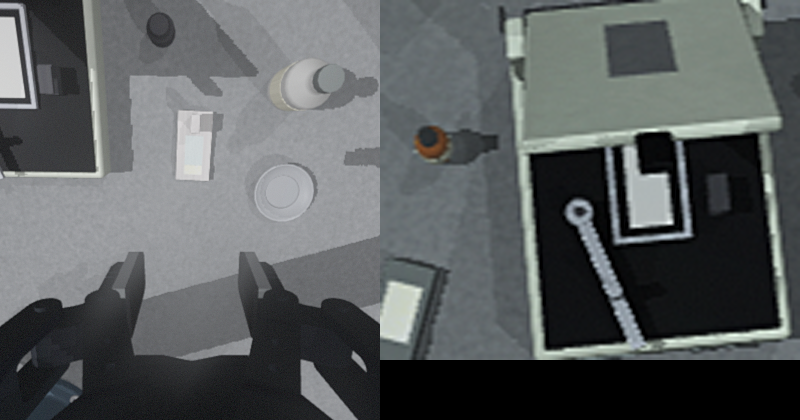

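The wrist image shows the carrier with corners near (269,111) and (299,181), within 2 px of the prediction. The top image shows the lid front edge near row 190, i.e. about 51°, plus the recess kerb and the hook. Now refine the carrier and recess numerically.

Run:
```python
from h import *
im=cv2.imread('pics/w6.png'); C=cam('wrist')
for th in (185,200,210):
    m=(im.max(2)>th).astype(np.uint8); m[:95]=0; m[200:]=0; m[:,:245]=0; m[:,325:]=0
    m=cv2.morphologyEx(m,cv2.MORPH_CLOSE,np.ones((5,5)))
    c=max(cv2.findContours(m,cv2.RETR_EXTERNAL,cv2.CHAIN_APPROX_NONE)[0],key=cv2.contourArea)
    P=np.array([onz(C,u,v,.01)[:2] for u,v in c[:,0]],np.float32)*1000
    r=cv2.minAreaRect(P); print(th,r,cv2.boundingRect(c))
print(im[105:186:8,255:320:5].max(2))
ct=cam('top'); U=lambda x,y,z: onz(ct,(x-380)/3+200-.33,y/3+140-.33,z)
for n,p,z in(('kerbL',(614,242),.056),('kerbR',(692,236),.056),('post',(579,212),.067),('deckL',(540,355),.05),('deckR',(788,333),.05),('hookend',(637,345),.067)):
    q=Z(YAW).T@(U(*p,z)-IM); print(n,q)
```

```text
185 ((556.3668212890625, -249.86952209472656), (99.0037841796875, 49.0606575012207), 2.322953462600708) (266, 111, 37, 70)
200 ((556.7041015625, -249.7757110595703), (97.369140625, 48.103477478027344), 2.378476858139038) (267, 111, 35, 69)
210 ((549.6958618164062, -249.5943603515625), (82.46195220947266, 47.06108474731445), 2.268519639968872) (267, 121, 34, 59)
[[154 144 145 143 150 154 154 153 160 159 159 160 157]
 [160 161 143 202 203 199 194 210 199 201 126 153 158]
 [154 162 139 212 193 190 208 158 163 162 127 129 159]
 [159 159 144 203 205 196 207 162 162 165 130 125 161]
 [156 163 140 203 209 215 215 217 206 208 133 158 161]
 [160 163 143 210 215 215 215 215 207 201 139 162 159]
 [160 157 142 210 215 216 215 213 207 185 164 165 161]
 [165 156 143 208 215 216 214 215 209 134 163 162 158]
 [162 166 155 208 218 219 222 222 209 123 162 157 160]
 [163 162 174 206 205 206 207 209 210 117 167 163 162]
 [161 159 164 163 166 162 164 166 165 159 156 160 163]]
kerbL [-0.0477  0.0329  0.056 ]
kerbR [-0.0484 -0.0336  0.056 ]
post [-0.0211  0.0601  0.067 ]
deckL [-0.1371  0.1033  0.05  ]
deckR [-0.1369 -0.1067  0.05  ]
hookend [-0.1367  0.0212  0.067 ]
```

```bash
cat >> kin.py <<'E'
th=np.radians(50)
def nf(yaw,t=th): return tool(t,yaw)@Z(np.pi)
CY=.041; F=np.array([.5565,-.2498,0])+Z(CY)@[.033,0,0]
GP=F+Z(CY)@[.004,0,.036]
E
python3 - <<'E'
from kin import *
Rt=nf(CY); a=Rt[:,2]; H=pose(GP+a*(.0187-.09),Rt); plan(now(),H,n=12); print(H[:3,3])
print(ik(H[:3,3],Rt,np.array([-.8,.8,1.9,1.8,.5,-1])), ik(GP+a*.0187,Rt,np.array([-.8,.8,1.9,1.8,.5,-1])))
E
```

```text
12 x slide [-0.62  0.01  1.76] ang [-0.002  0.073  0.004]
[ 0.5389 -0.2505  0.0818]
(array([-1.0219,  0.7685,  2.1714,  1.9137,  0.7882, -1.3242]), np.float64(3.0402661971478787e-27)) (array([-0.8774,  0.9013,  2.0345,  2.0635,  0.7598, -1.3358]), np.float64(3.493380199640753e-20))
```

```bash
python3 -m creep '[{"slide":[-0.62,0.01,1.76],"angular":[-0.002,0.073,0.004],"claw":0.1},{"slide":[-0.62,0.01,1.76],"angular":[-0.002,0.073,0.004],"claw":0.1},{"slide":[-0.62,0.01,1.76],"angular":[-0.002,0.073,0.004],"claw":0.1},{"slide":[-0.62,0.01,1.76],"angular":[-0.002,0.073,0.004],"claw":0.1},{"slide":[-0.62,0.01,1.76],"angular":[-0.002,0.073,0.004],"claw":0.1},{"slide":[-0.62,0.01,1.76],"angular":[-0.002,0.073,0.004],"claw":0.1},{"slide":[-0.62,0.01,1.76],"angular":[-0.002,0.073,0.004],"claw":0.1}]'
python3 - <<'E'
from kin import *
print(manip.sense()['q']); Rt=nf(CY); a=Rt[:,2]; H=pose(GP+a*(.0187-.09),Rt); plan(now(),H,n=6)
E
```

```text
t: 14.77
tcp_pos: [0.5103, -0.2506, 0.1738]
tool_rot: [0.97, 0.03, 0.243, -0.004]
force: [0.5, 0.5, -0.8]
finger_gap: 0.55
gripper_force: 0.0
[-0.8811  0.3949  1.9516  0.719   0.6111  0.068 ]
6 x slide [-0.55  0.02  1.52] ang [-0.001  0.064  0.003]
```

```bash
python3 -m creep '[{"slide":[-0.55,0.02,1.52],"angular":[-0.001,0.064,0.003],"claw":0.1},{"slide":[-0.55,0.02,1.52],"angular":[-0.001,0.064,0.003],"claw":0.1},{"slide":[-0.55,0.02,1.52],"angular":[-0.001,0.064,0.003],"claw":0.1},{"slide":[-0.55,0.02,1.52],"angular":[-0.001,0.064,0.003],"claw":0.1},{"slide":[-0.55,0.02,1.52],"angular":[-0.001,0.064,0.003],"claw":0.1},{"slide":[-0.55,0.02,1.52],"angular":[-0.001,0.064,0.003],"claw":0.1},{"slide":[0,0,0],"angular":[0,0,0],"claw":0.1},{"slide":[0,0,0],"angular":[0,0,0],"claw":0.1}]'
python3 - <<'E'
from kin import *
print(manip.sense()['q']); Rt=nf(CY); a=Rt[:,2]; plan(now(),pose(GP+a*.0187,Rt),n=6)
C=cam('wrist'); im=viewer.snapshot('wrist'); cv2.imwrite('pics/w7.png',im)
for sx in(.012,-.012):
  for sy in(.006,-.006): print('fin top pred',proj(C,F+Z(CY)@[sx,sy,.045]))
g=cv2.cvtColor(im,cv2.COLOR_BGR2GRAY); print(proj(C,now()[:3,3]))
u,v=proj(C,F+[0,0,.045]).astype(int); print(u,v); print(g[v-40:v+41:5,u-60:u+61:5])
E
```

```text
t: 15.43
tcp_pos: [0.5322, -0.2447, 0.1044]
tool_rot: [0.925, 0.024, 0.378, -0.02]
force: [-0.5, 0.2, 0.7]
finger_gap: 0.549
gripper_force: 0.0
[-0.9911  0.6459  2.1327  1.671   0.6651 -1.0164]
6 x slide [-0.12  0.13  1.83] ang [-0.004  0.016 -0.   ]
fin top pred [283.4323 193.915 ]
fin top pred [297.2066 194.0118]
fin top pred [282.9964 218.6254]
fin top pred [297.3698 218.7541]
[281.1262 240.6979]
290 206
[[113 114 118 119 121 117 120 117 124 117 116 124 118 116 118 114 114 115
  115 120 117 119 112 109 104]
 [114 115 117 120 111 117 120 122 122 122 118 121 115 117 116 113 115 113
  114 117 115 112 113 112 104]
 [128 131 132 131 131 135 133 144 161 154 119 121 120 122 119 113 163 163
  158 161 160 157 158 157 158]
 [156 158 158 159 157 153 156 157 156 158 159 118 120 121 115 118 116 153
  158 156 158 158 160 155 160]
 [160 161 156 154 159 157 158 160 160 159 156 158 145 118 117 118 114 119
  140 160 159 160 162 159 164]
 [158 152 158 158 146 149 148 159 158 158 158 161 156 156 115 121 117 118
  112 134 163 154 161 155 157]
 [156 160 160 161 151 149 150 149 159 163 161 208 207 208 1
[... 396 characters left out ...]
01 204 200 215 215 216 162 164 169 155
  124 131 140 163 158 163 160]
 [155 158 159 159 160 166 151 211 202 203 190 139 140 140 164 164 168 159
  122 123 135 162 160 157 157]
 [162 161 165 160 164 165 151 213 213 197 190 139 141 139 164 165 167 163
  125 129 128 162 162 160 159]
 [161 162 160 160 162 168 149 213 205 210 191 138 135 139 165 166 166 166
  126 134 126 166 164 164 162]
 [158 160 158 165 162 167 150 215 205 208 203 180 179 192 209 210 212 206
  131 125 122 163 163 161 160]
 [158 161 159 160 161 159 150 216 205 211 213 212 212 218 216 213 217 212
  130 169 165 163 167 167 157]
 [159 156 157 161 163 160 147 214 205 212 220 219 224 223 222 214 214 213
  136 164 163 167 164 161 152]]
```

The fin top is at columns ~283–297 and rows 195–218, just as predicted. Approach.

```bash
python3 -m creep '[{"slide":[-0.12,0.13,1.83],"angular":[-0.004,0.016,0],"claw":0.1},{"slide":[-0.12,0.13,1.83],"angular":[-0.004,0.016,0],"claw":0.1},{"slide":[-0.12,0.13,1.83],"angular":[-0.004,0.016,0],"claw":0.1},{"slide":[-0.12,0.13,1.6],"angular":[-0.004,0.016,0],"claw":0.1},{"slide":[0,0,0],"angular":[0,0,0],"claw":0.1},{"slide":[0,0,0],"angular":[0,0,0],"claw":0.1}]'
python3 - <<'E'
from kin import *
Rt=nf(CY); a=Rt[:,2]; plan(now(),pose(GP+a*.0187,Rt),n=3)
E
```

```text
t: 15.98
tcp_pos: [0.5816, -0.2469, 0.054]
tool_rot: [0.912, 0.022, 0.409, -0.012]
force: [-0.9, -0.6, -0.1]
finger_gap: 0.549
gripper_force: 0.0
3 x slide [-0.18  0.07  1.31] ang [-0.003  0.01   0.001]
```

```bash
python3 -m creep '[{"slide":[-0.18,0.07,1.31],"angular":[-0.003,0.01,0.001],"claw":0.1},{"slide":[-0.18,0.07,1.31],"angular":[-0.003,0.01,0.001],"claw":0.1},{"slide":[-0.18,0.07,1.31],"angular":[-0.003,0.01,0.001],"claw":0.1},{"slide":[0,0,0],"angular":[0,0,0],"claw":0.1},{"slide":[0,0,0],"angular":[0,0,0],"claw":0.1}]'
python3 - <<'E'
from kin import *
Rt=nf(CY); a=Rt[:,2]; plan(now(),pose(GP+a*.0187,Rt),n=1)
E
```

```text
t: 16.4
tcp_pos: [0.6071, -0.248, 0.0243]
tool_rot: [0.906, 0.018, 0.423, -0.008]
force: [-0.3, 0.6, -0.6]
finger_gap: 0.553
gripper_force: 0.0
1 x slide [ 0.02 -0.03  0.08] ang [ 0.001 -0.001 -0.   ]
```

```bash
python3 -m creep '[{"slide":[0,0,0],"angular":[0,0,0],"claw":-0.5},{"slide":[0,0,0],"angular":[0,0,0],"claw":-0.9},{"slide":[0,0,0],"angular":[0,0,0],"claw":-0.9},{"slide":[0,0,0],"angular":[0,0,0],"claw":-0.9},{"slide":[0,0,0],"angular":[0,0,0],"claw":-0.9},{"slide":[0,0,0],"angular":[0,0,0],"claw":-0.9}]' 60
python3 - <<'E'
from kin import *
A=now();B=A.copy();B[2,3]+=.16; plan(A,B,n=8); print(R.from_matrix(nf(CY).T@A[:3,:3]).as_rotvec())
E
```

```text
t: 16.9
tcp_pos: [0.6069, -0.2477, 0.0238]
tool_rot: [0.906, 0.018, 0.423, -0.009]
force: [-4.0, 0.8, 5.5]
finger_gap: 0.105
gripper_force: 59.1
8 x slide [ 1.53 -0.   -1.28] ang [-0. -0. -0.]
[-0.0009  0.0013  0.0014]
```

Gripped: a gap of about 9–12 mm at 59 N. Save the grasp, lift, and plan the entry under the lid.

```bash
python3 - <<'E'
from kin import *
A=now(); np.save('rel.npy',np.linalg.inv(pose([.5565,-.2498,0],Z(CY)))@A)
E
cat >> kin.py <<'E'
def place(up=0,t=0): # tool pose with carrier in recess, raised up, backed off t along the tool axis
    T=pose(iw([.01,0,.05+up]),Z(YAW))@np.load('rel.npy'); T[:3,3]-=T[:3,2]*t; return T
E
python3 -m creep '[{"slide":[0.6,0,-0.5],"angular":[0,0,0],"claw":-0.9},{"slide":[1.53,0,-1.28],"angular":[0,0,0],"claw":-0.9},{"slide":[1.53,0,-1.28],"angular":[0,0,0],"claw":-0.9},{"slide":[1.53,0,-1.28],"angular":[0,0,0],"claw":-0.9},{"slide":[1.53,0,-1.28],"angular":[0,0,0],"claw":-0.9},{"slide":[1.53,0,-1.28],"angular":[0,0,0],"claw":-0.9},{"slide":[1.53,0,-1.28],"angular":[0,0,0],"claw":-0.9},{"slide":[1.53,0,-1.28],"angular":[0,0,0],"claw":-0.9},{"slide":[1.53,0,-1.28],"angular":[0,0,0],"claw":-0.9},{"slide":[0,0,0],"angular":[0,0,0],"claw":-0.9}]'
python3 - <<'E'
from kin import *
q=np.array(manip.sense()['q']);print(q); A=now(); W=place(.012,.15); plan(A,W,n=12); print(W[:3,3])
for f in(.25,.5,.75,1):
    p=A[:3,3]*(1-f)+W[:3,3]*f; q,c=ik(p,nf(CY+.024*f),q); print(q.round(2),'%.0e'%c)
for up,t in((.012,.1),(.012,.05),(.012,0),(0,0)):
    T=place(up,t); q,c=ik(T[:3,3],T[:3,:3],q); print(q.round(2),'%.0e'%c)
E
```

```text
t: 17.73
tcp_pos: [0.6082, -0.2493, 0.1944]
tool_rot: [0.905, 0.019, 0.425, -0.006]
force: [0.8, -1.1, -1.0]
finger_gap: 0.099
gripper_force: 58.6
[-0.8791  0.5126  1.9993  1.5758  0.6545 -0.7051]
12 x slide [-0.14 -1.99 -0.02] ang [ 0.002 -0.    -0.001]
[ 0.5835 -0.0114  0.182 ]
[-0.8   0.49  2.08  1.72  0.61 -0.81] 4e-29
[-0.69  0.48  2.16  1.92  0.58 -0.94] 5e-25
[-0.57  0.48  2.22  2.14  0.56 -1.08] 2e-25
[-0.42  0.48  2.26  2.39  0.54 -1.22] 3e-19
[-0.37  0.58  2.19  2.49  0.55 -1.29] 5e-31
[-0.33  0.68  2.11  2.56  0.55 -1.32] 6e-21
[-0.29  0.76  2.02  2.6   0.54 -1.33] 1e-22
[-0.29  0.79  2.02  2.63  0.57 -1.36] 4e-26
```

```bash
python3 -m creep '[{"slide":[-0.14,-1.99,-0.02],"angular":[0.002,0,-0.001],"claw":-0.9},{"slide":[-0.14,-1.99,-0.02],"angular":[0.002,0,-0.001],"claw":-0.9},{"slide":[-0.14,-1.99,-0.02],"angular":[0.002,0,-0.001],"claw":-0.9},{"slide":[-0.14,-1.99,-0.02],"angular":[0.002,0,-0.001],"claw":-0.9},{"slide":[-0.14,-1.99,-0.02],"angular":[0.002,0,-0.001],"claw":-0.9},{"slide":[-0.14,-1.99,-0.02],"angular":[0.002,0,-0.001],"claw":-0.9},{"slide":[-0.14,-1.99,-0.02],"angular":[0.002,0,-0.001],"claw":-0.9},{"slide":[-0.14,-1.99,-0.02],"angular":[0.002,0,-0.001],"claw":-0.9},{"slide":[-0.14,-1.99,-0.02],"angular":[0.002,0,-0.001],"claw":-0.9},{"slide":[-0.14,-1.99,-0.02],"angular":[0.002,0,-0.001],"claw":-0.9}]'>/dev/null
python3 -m creep '[{"slide":[-0.14,-1.99,-0.02],"angular":[0.002,0,-0.001],"claw":-0.9},{"slide":[-0.14,-1.99,-0.02],"angular":[0.002,0,-0.001],"claw":-0.9},{"slide":[0,0,0],"angular":[0,0,0],"claw":-0.9},{"slide":[0,0,0],"angular":[0,0,0],"claw":-0.9}]'
python3 - <<'E'
from kin import *
print(manip.sense()['q'])
plan(now(),place(.012,.03),n=8)
E
```

```text
t: 18.9
tcp_pos: [0.5813, -0.0091, 0.1784]
tool_rot: [0.907, 0.029, 0.421, -0.017]
force: [-0.1, -0.2, -1.5]
finger_gap: 0.103
gripper_force: 58.8
[-0.4202  0.484   2.2723  2.3829  0.553  -1.2163]
8 x slide [0.06 0.04 1.49] ang [-0.001  0.001 -0.   ]
```

```bash
python3 -m creep '[{"slide":[0.06,0.04,1.49],"angular":[-0.001,0.001,0],"claw":-0.9},{"slide":[0.06,0.04,1.49],"angular":[-0.001,0.001,0],"claw":-0.9},{"slide":[0.06,0.04,1.49],"angular":[-0.001,0.001,0],"claw":-0.9},{"slide":[0.06,0.04,1.49],"angular":[-0.001,0.001,0],"claw":-0.9},{"slide":[0.06,0.04,1.49],"angular":[-0.001,0.001,0],"claw":-0.9},{"slide":[0.06,0.04,1.49],"angular":[-0.001,0.001,0],"claw":-0.9},{"slide":[0.06,0.04,1.49],"angular":[-0.001,0.001,0],"claw":-0.9},{"slide":[0.06,0.04,1.49],"angular":[-0.001,0.001,0],"claw":-0.9},{"slide":[0,0,0],"angular":[0,0,0],"claw":-0.9},{"slide":[0,0,0],"angular":[0,0,0],"claw":-0.9}]'
python3 - <<'E'
from kin import *
plan(now(),place(.012,0),n=3)
E
```

```text
t: 19.73
tcp_pos: [0.6772, -0.0084, 0.1062]
tool_rot: [0.904, 0.026, 0.426, -0.013]
force: [-0.6, 0.1, -1.2]
finger_gap: 0.096
gripper_force: 58.8
3 x slide [-0.07 -0.1   0.98] ang [ 0.001 -0.002 -0.001]
```

```bash
python3 -m creep '[{"slide":[-0.07,-0.1,0.98],"angular":[0.001,-0.002,-0.001],"claw":-0.9},{"slide":[-0.07,-0.1,0.98],"angular":[0.001,-0.002,-0.001],"claw":-0.9},{"slide":[-0.07,-0.1,0.98],"angular":[0.001,-0.002,-0.001],"claw":-0.9},{"slide":[0,0,0],"angular":[0,0,0],"claw":-0.9},{"slide":[0,0,0],"angular":[0,0,0],"claw":-0.9}]'
python3 - <<'E'
from kin import *
A=now(); print((A[:3,3]-place()[:3,3])*1000); plan(A,place(.001,0),n=6)
E
```

```text
t: 20.15
tcp_pos: [0.6985, -0.0028, 0.0864]
tool_rot: [0.905, 0.029, 0.423, -0.014]
force: [-0.2, -0.8, -2.4]
finger_gap: 0.1
gripper_force: 58.8
[ 0.1939  1.3177 12.6502]
6 x slide [-0.15  0.02  0.12] ang [-0. -0. -0.]
```

```bash
python3 -m creep '[{"slide":[-0.15,0.02,0.12],"angular":[0,0,0],"claw":-0.9},{"slide":[-0.15,0.02,0.12],"angular":[0,0,0],"claw":-0.9},{"slide":[-0.15,0.02,0.12],"angular":[0,0,0],"claw":-0.9},{"slide":[-0.15,0.02,0.12],"angular":[0,0,0],"claw":-0.9},{"slide":[-0.15,0.02,0.12],"angular":[0,0,0],"claw":-0.9},{"slide":[-0.15,0.02,0.12],"angular":[0,0,0],"claw":-0.9},{"slide":[0,0,0],"angular":[0,0,0],"claw":-0.9},{"slide":[0,0,0],"angular":[0,0,0],"claw":-0.9}]'
python3 - <<'E'
from kin import *
A=now(); print((A[:3,3]-place()[:3,3])*1000); print(R.from_matrix(place()[:3,:3].T@A[:3,:3]).as_rotvec())
E
```

```text
t: 20.82
tcp_pos: [0.698, -0.0042, 0.0751]
tool_rot: [0.905, 0.028, 0.423, -0.014]
force: [-0.7, -0.5, -1.7]
finger_gap: 0.096
gripper_force: 58.7
[-0.3648 -0.1517  1.3677]
[0.0001 0.0007 0.0005]
```

```bash
python3 -m creep '[{"slide":[-0.05,0,0.04],"angular":[0,0,0],"claw":-0.9},{"slide":[-0.05,0,0.04],"angular":[0,0,0],"claw":-0.9},{"slide":[0,0,0],"angular":[0,0,0],"claw":-0.9}]'; python3 -m creep '[{"slide":[-0.05,0,0.04],"angular":[0,0,0],"claw":-0.9},{"slide":[0,0,0],"angular":[0,0,0],"claw":-0.9},{"slide":[0,0,0],"angular":[0,0,0],"claw":-0.9}]'
```

```text
t: 21.07
tcp_pos: [0.6984, -0.0041, 0.0744]
tool_rot: [0.905, 0.029, 0.424, -0.014]
force: [0.3, 0.2, -0.5]
finger_gap: 0.099
gripper_force: 58.7
t: 21.32
tcp_pos: [0.6984, -0.0039, 0.0741]
tool_rot: [0.905, 0.029, 0.424, -0.014]
force: [-0.8, 1.2, 1.6]
finger_gap: 0.1
gripper_force: 59.0
```

```bash
python3 -m creep '[{"slide":[-0.06,0,0.05],"angular":[0,0,0],"claw":-0.9},{"slide":[0,0,0],"angular":[0,0,0],"claw":-0.9},{"slide":[0,0,0],"angular":[0,0,0],"claw":-0.9}]'
python3 - <<'E'
from kin import *
A=now(); print((A[:3,3]-place()[:3,3])*1000,manip.sense()['ft_torque'])
E
```

```text
t: 21.57
tcp_pos: [0.6984, -0.0036, 0.0739]
tool_rot: [0.905, 0.029, 0.425, -0.014]
force: [-1.8, 2.9, 5.2]
finger_gap: 0.095
gripper_force: 59.6
[0.0835 0.4925 0.1174] [ 0.266  -0.06    0.3443]
```

Seated on the floor with light contact at the expected height. Release and retreat.

```bash
python3 -m creep '[{"slide":[0,0,0],"angular":[0,0,0],"claw":-0.7},{"slide":[0,0,0],"angular":[0,0,0],"claw":-0.4},{"slide":[0,0,0],"angular":[0,0,0],"claw":-0.1},{"slide":[0,0,0],"angular":[0,0,0],"claw":0},{"slide":[0,0,0],"angular":[0,0,0],"claw":0}]'; python3 -m creep '[{"slide":[0,0,-0.5],"angular":[0,0,0],"claw":0},{"slide":[0,0,-2],"angular":[0,0,0],"claw":0},{"slide":[0,0,-2.5],"angular":[0,0,0],"claw":0},{"slide":[0,0,-2.5],"angular":[0,0,0],"claw":0},{"slide":[0,0,-2.5],"angular":[0,0,0],"claw":0},{"slide":[0,0,-2.5],"angular":[0,0,0],"claw":0},{"slide":[0,0,-2.5],"angular":[0,0,0],"claw":0},{"slide":[0,0,0],"angular":[0,0,0],"claw":0},{"slide":[0,0,0],"angular":[0,0,0],"claw":0}]'
python3 - <<'E'
from kin import *
print(manip.sense()['q'])
C=cam('wrist'); im=viewer.snapshot('wrist'); s=viewer.snapshot('scene'); cs=cam('scene')
def pr(C,n):
    for p in((-.04,.025,.06),(-.04,-.025,.06),(.06,.025,.06),(.06,-.025,.06),(.043,0,.095),(-.091,.034,.097),(-.043,.028,.056),(-.043,-.028,.056)): print(n,p,proj(C,iw(p)).round(1))
pr(C,'w')
L=R.from_euler('y',50,degrees=True).as_matrix(); print('lid50',proj(cs,iw(np.array([.14,0,.112])+L@[-.24,.088,.006])))
b=cv2.resize(s[130:250,205:320],(400,417),interpolation=cv2.INTER_CUBIC)
o=np.zeros((420,800,3),np.uint8); o[:,:400]=im[:,80:480]; o[:417,400:]=b; cv2.imwrite('pics/f9.png',o); cv2.imwrite('pics/w9.png',im)
E
```

```text
t: 21.98
tcp_pos: [0.6979, -0.0044, 0.0723]
tool_rot: [0.906, 0.028, 0.423, -0.014]
force: [-0.2, -0.4, 0.3]
finger_gap: 0.501
gripper_force: 0.0
t: 22.73
tcp_pos: [0.5826, -0.0119, 0.1697]
tool_rot: [0.905, 0.028, 0.424, -0.013]
force: [-0.6, -0.3, 0.2]
finger_gap: 0.502
gripper_force: 0.0
[-0.4215  0.5159  2.2816  2.4414  0.588  -1.2835]
w (-0.04, 0.025, 0.06) [253.3 282.8]
w (-0.04, -0.025, 0.06) [307.5 282.6]
w (0.06, 0.025, 0.06) [257.6 195.1]
w (0.06, -0.025, 0.06) [303. 195.]
w (0.043, 0, 0.095) [280.3 187.9]
w (-0.091, 0.034, 0.097) [233.8 332.1]
w (-0.043, 0.028, 0.056) [250.2 287.4]
w (-0.043, -0.028, 0.056) [310.6 287.3]
lid50 [285.3345 162.0457]
```

View pics/f9.png

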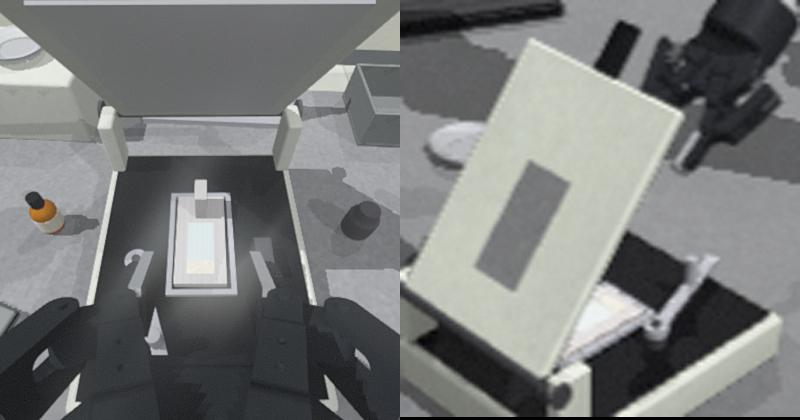

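The carrier is seated in the recess with its fin at the hinge end, and the lid corner at scene (286.4,162.5) gives about 49°. Next, the hook: grip its knob.

```bash
cat >> kin.py <<'E'
PH=1.25
def knob(phi,back=0,z=.092,t=th,dx=0):
    Rt=nf(YAW,t); k=iw([-.02-.075*np.sin(phi)+dx,.06-.075*np.cos(phi),z]); return pose(k+Rt[:,2]*(.0187-back),Rt)
E
python3 - <<'E'
from kin import *
cs=cam('scene')
for ph in(1.15,1.2,1.25,1.3): print(ph,proj(cs,iw([-.02-.075*np.sin(ph),.06-.075*np.cos(ph),.097])))
s=viewer.snapshot('scene').min(2); print(s[198:216,282:300])
q=np.array(manip.sense()['q'])
for ph,b in((PH,.06),(PH,0),(.8,0),(.4,0),(0,0)):
    T=knob(ph,b); q,c=ik(T[:3,3],T[:3,:3],q); print(ph,b,T[:3,3],q.round(2),'%.0e'%c)
plan(now(),knob(PH,.06),n=7)
E
```

```text
1.15 [286.0987 203.2813]
1.2 [287.2066 203.5599]
1.25 [288.2944 203.8694]
1.3 [289.3597 204.2095]
[[155 154 154 151 150 152 152 150 149 148 154 152 150 150 152 155 152 153]
 [152 152 155 151 151 152 150 150 151 152 154 154 151 150 149 154 157 156]
 [152 150 152 152 150 149 148 151 153 152 155 156 156 154 153 153 154 152]
 [150 155 151 151 153 150 151 150 149 151 151 149 151 152 154 153 152 153]
 [149 150 153 150 150 152 151 151 149 153 152 151 150 151 151 151 151 151]
 [ 74 123 147 149 152 160 171 167 158 151 166 181 176 165 155 152 151 150]
 [ 39  67 106 137 147 169 194 192 175 147 168 200 211 211 188 151 151 151]
 [ 38  40  43  63  94 107 131 158 155 161 196 196 199 182 143 154 152 150]
 [ 36  37  41  41  47  76 117 138 163 187 198 196 174 139 151 152 151 152]
 [ 42  40  35  40  46  80 119 141 160 187 197 180 152 145 149 148 150 152]
 [ 43  42  40  38  50  83 122 142 152 175 185 155 139 148 150 152 154 153]
 [ 40  40  40  40  52  87 123 144 156 175 152  98 127 148 150 153 153 151]
 [ 40  39  38  35  51  91 126 145 175 176  75  33  47 107 147 146 150 149]
 [ 37  41  30  44  87 116 129 144 151 126  32  25  22  29  73 120 150 153]
 [ 25  23  33 114 179 180 154 154 128  46  28  17  24  26  28  59 103 135]
 [ 24  29  82 157 198 183 162 139  65  28  24  20  19  24  32  38  38  58]
 [ 32  68 145 195 197 187 141  68  32  22  24  25  23  28  37  39  39  39]
 [ 51 139 192 196 196 167  79  31  22  28  23  24  27  36  37  37  34  38]]
1.25 0.06 [0.5131 0.0203 0.1185] [-0.39  0.65  2.44  2.66  0.76 -1.54] 3e-03
1.25 0 [0.559  0.0233 0.08  ] [-0.34  0.83  2.38  2.76  0.94 -1.61] 1e-30
0.8 0 [ 0.5781 -0.0041  0.08  ] [-0.4   0.81  2.33  2.68  0.87 -1.57] 6e-30
0.4 0 [ 0.6038 -0.0193  0.08  ] [-0.41  0.79  2.26  2.62  0.79 -1.51] 2e-27
0 0 [ 0.6333 -0.0233  0.08  ] [-0.39  0.77  2.18  2.6   0.71 -1.45] 2e-25
7 x slide [-1.18 -0.52 -0.3 ] ang [ 0. -0. -0.]
```

Run:
```python
from kin import *
q=np.array(manip.sense()['q'])
T=knob(PH,0,.14); print(T[:3,3],ik(T[:3,3],T[:3,:3],q)); plan(now(),T,n=4); plan(T,knob(PH,0),n=4)
```

```text
[0.559  0.0233 0.128 ] (array([-0.3409,  0.6606,  2.3674,  2.6957,  0.7687, -1.5093]), np.float64(6.740829047696069e-28))
4 x slide [-1.15 -0.92  0.21] ang [ 0.    -0.001 -0.   ]
4 x slide [-0.92  0.    0.77] ang [-0.  0. -0.]
```

```bash
python3 -m creep '[{"slide":[-1.15,-0.92,0.21],"angular":[0,0,0],"claw":-0.4},{"slide":[-1.15,-0.92,0.21],"angular":[0,0,0],"claw":-0.4},{"slide":[-1.15,-0.92,0.21],"angular":[0,0,0],"claw":-0.4},{"slide":[-1.15,-0.92,0.21],"angular":[0,0,0],"claw":-0.4},{"slide":[0,0,0],"angular":[0,0,0],"claw":-0.4},{"slide":[0,0,0],"angular":[0,0,0],"claw":-0.4},{"slide":[0,0,0],"angular":[0,0,0],"claw":-0.4}]'
python3 - <<'E'
from kin import *
plan(now(),knob(PH,0),n=5)
C=cam('wrist'); im=viewer.snapshot('wrist')
for z in (.097,.070): print(proj(C,iw([-.02-.075*np.sin(PH),.06-.075*np.cos(PH),z])))
u,v=proj(C,iw([-.02-.075*np.sin(PH),.06-.075*np.cos(PH),.097])).astype(int)
print(u,v);print(im[v-24:v+25:4,u-40:u+41:4].min(2))
E
```

```text
t: 23.47
tcp_pos: [0.5589, 0.0235, 0.128]
tool_rot: [0.905, 0.029, 0.424, -0.014]
force: [-0.4, -0.5, -0.1]
finger_gap: 0.3
gripper_force: 0.0
5 x slide [-0.74  0.01  0.62] ang [ 0.    -0.001 -0.   ]
[280.9636 283.6855]
[280.9998 296.7937]
280 283
[[160 160 166  70  63 147 191 191 188 155  75  75  78  85  86  95  93  94
  100 167 166]
 [157 160 151  67  63  63 192 191 188 192  70  77  80  86  90  91  94  97
   96 167 165]
 [159 161  89  59  61  60 201 188 191 187  77  76  83  86  92  94  96  93
  101 164 162]
 [160 159  68  54  62  61 145 190 190 184 169  78  81  85  89  93  93  92
   99 139 161]
 [160 164  65  53  60  60  67 174 187 185 188  74  81  86  85  92  93  93
  101 109 159]
 [160 154  62  53  58  64  63 190 175 187 180 185 105  84  87  90  95  94
   96  94 158]
 [160 124  57  53  56  62  66 144 171 186 185 184 181  80  86  90  88  91
   92  90 152]
 [172  98  59  54  61  64  64  75 171 183 181 180 181  86  88  82  90  89
   87  91 157]
 [ 96  81  56  57  60  65  66  75 180 183 179 180 177  85  81  86  85  84
   86  88 154]
 [ 59  53  58  62  66  63  67  75 141 136 140 132 124  82  81  83  83  84
   84  83  87]
 [ 57  53  61  55  67  70  76  74  80 136 131 123 123  80  80  80  77  83
   80  82  80]
 [ 63  54  59  61  66  69  74  79  77 151 126 125 125 115  80  82  79  77
   77  82  81]
 [ 60  54  57  61  69  72  73  75  72 145 168 166 153 155  75  77  74  76
   75  78  76]]
```

The knob is centred at column ~280 as predicted. Descend and grip.

```bash
python3 -m creep '[{"slide":[-0.74,0.01,0.62],"angular":[0,0,0],"claw":-0.4},{"slide":[-0.74,0.01,0.62],"angular":[0,0,0],"claw":-0.4},{"slide":[-0.74,0.01,0.62],"angular":[0,0,0],"claw":-0.4},{"slide":[-0.74,0.01,0.62],"angular":[0,0,0],"claw":-0.4},{"slide":[-0.7,0.01,0.6],"angular":[0,0,0],"claw":-0.4},{"slide":[0,0,0],"angular":[0,0,0],"claw":-0.4},{"slide":[0,0,0],"angular":[0,0,0],"claw":-0.4}]'; python3 -m creep '[{"slide":[0,0,0],"angular":[0,0,0],"claw":-0.9},{"slide":[0,0,0],"angular":[0,0,0],"claw":-0.9},{"slide":[0,0,0],"angular":[0,0,0],"claw":-0.9},{"slide":[0,0,0],"angular":[0,0,0],"claw":-0.9},{"slide":[0,0,0],"angular":[0,0,0],"claw":-0.9}]' 40
python3 - <<'E'
from kin import *
A=now(); print((A[:3,3]-knob(PH)[:3,3])*1000)
# offsets for arc from A, steps of 0.125 rad
M=A[:3,:3]
ph=np.linspace(PH,0,11)
for a,b in zip(ph[:-1],ph[1:]): print('%.3f'%b,(M.T@(knob(b)[:3,3]-knob(a)[:3,3])*100).round(2).tolist())
E
```

```text
t: 24.1
tcp_pos: [0.5587, 0.0227, 0.0805]
tool_rot: [0.905, 0.028, 0.424, -0.014]
force: [0.6, -0.8, 0.2]
finger_gap: 0.299
gripper_force: 0.0
t: 24.52
tcp_pos: [0.5581, 0.0233, 0.0808]
tool_rot: [0.905, 0.029, 0.424, -0.014]
force: [0.5, 0.3, 0.5]
finger_gap: 0.05
gripper_force: 0.0
[-0.8106  0.0272  0.8405]
1.125 [0.23, 0.87, 0.27]
1.000 [0.29, 0.82, 0.35]
0.875 [0.36, 0.75, 0.43]
0.750 [0.41, 0.68, 0.5]
0.625 [0.46, 0.59, 0.56]
0.500 [0.51, 0.5, 0.61]
0.375 [0.54, 0.4, 0.65]
0.250 [0.57, 0.29, 0.69]
0.125 [0.59, 0.17, 0.71]
0.000 [0.6, 0.06, 0.72]
```

Run:
```python
from kin import *
s=viewer.snapshot('scene').min(2); print(s[194:216,276:304:1])
C=cam('wrist'); im=viewer.snapshot('wrist'); cv2.imwrite('pics/w10.png',im)
k=iw([-.02-.075*np.sin(PH),.06-.075*np.cos(PH),.097]); A=now()
print('knob',proj(C,k),'tcp',proj(C,A[:3,3]),'grasp',proj(C,A[:3,3]-.0187*A[:3,2]))
print(im[200:330:6,230:334:4].min(2))
```

```text
[[ 97 101 101  96  97  98  97  97  96  97 100  97  95  83  76 134 155  89
   56 132 177 134  62  46  35  21  26  34]
 [ 99 100 100  99 101  99  98  99  99  97  99  98  90  68 101 144 117  38
  103 161 153  94  48  41  28  33  68  95]
 [ 96  97 100 101 101  98  99  98  98 100 100  98  81  75 122 125  55  80
  147 168 123  41  47  33  33  84 139 153]
 [ 95  96 100 101  99 101 100 103 101  99  98  91  79 110 134  75  49 129
  173 133  58  43  37  40  71 125 151 153]
 [ 97  97  99 100 101 100  99 100  97  97 100  90 100 124 100  36  88 137
  138  91  34  37  34  54 113 152 152 154]
 [ 81  96  96  96  97  97  97  98  98  96  95  99 123 124  54  67 125 148
  114  42  42  39  48  92 139 151 151 151]
 [ 46  72  89  93  96  96  98  96  99  96  99  94  86  67  50 110 153 123
   55  39  39  35  89 141 156 152 152 154]
 [ 35  32  43  65  83  95  96  97  96 100  99  98  85  59  60 114 145 117
   38  33  35  57 113 154 152 147 150 154]
 [ 36  30  30  26  38  71  95  98  98  98  98 101 125 130  79  87 130 122
   61  33  47  93 138 151 150 151 153 156]
 [ 40  37  31  27  33  30  51  81  96  97 102 1
[... 3248 characters left out ...]
74  83  68
   67  67  68  68  64  61  57  55]
 [ 51  44  58  57  57  61  59  58  66  62  55  59  84 180 109  64  64  66
   69  65  62  67  59  59  63  49]
 [ 54  58  53  57  56  62  61  57  64  64  55  56  54 181 108  62  65  63
   61  62  63  60  59  59  62  41]
 [ 41  58  49  55  56  59  53  60  62  68  52  53  56  73 140  55  59  62
   61  62  61  61  61  60  56  47]
 [ 54  55  55  53  55  56  57  60  59  56  53  57  55  50 123  53  57  57
   61  55  54  58  55  53  52  53]
 [ 57  53  57  54  59  55  58  59  58  49  50  51  53  52  53  54  49  52
   59  58  56  59  57  55  56  50]
 [ 55  59  55  54  59  57  53  56  52  46  44  48  53  52  50  59  45  53
   57  55  60  60  49  53  54  50]]
```

The fingers straddle the knob (pads at columns 270 and 290) and the hook hasn't moved. Close fully.

```bash
python3 -m creep '[{"slide":[0,0,0],"angular":[0,0,0],"claw":-1},{"slide":[0,0,0],"angular":[0,0,0],"claw":-1},{"slide":[0,0,0],"angular":[0,0,0],"claw":-1}]' 40
python3 - <<'E'
from kin import *
im=viewer.snapshot('wrist'); print(im[236:300:6,250:314:2].min(2))
E
```

```text
t: 24.87
tcp_pos: [0.558, 0.0233, 0.0803]
tool_rot: [0.905, 0.028, 0.423, -0.014]
force: [0.1, -0.6, 0.4]
finger_gap: 0.005
gripper_force: 0.0
[[ 79  75  74  69 109 199 191 193 191 195 196 191 191 196 156  57  57  64
   63  63  67  64  66  70  71  72  74  76  77  76  79  76]
 [ 72  70  70  66  63 100 195 193 194 193 194 195 191 193 196 166  53  56
   56  62  58  62  64  65  64  73  71  72  78  77  74  80]
 [ 67  63  63  63  61  57 103 197 183 191 186 189 181 177 176 174 189 188
  186 188 175  76  69  65  67  70  72  77  77  70  74  77]
 [ 61  60  58  60  59  55  52 101 198 152 150 152 151 154  98  62  56  83
  154 151 152 151 154  72  65  66  70  71  72  74  75  78]
 [ 55  54  52  57  63  60  60  57  91 153 148 151 151 153  98  59  60  83
  153 148 146 147 147 114  64  71  70  72  67  76  71  71]
 [ 51  61  56  58  55  56  55  55 123 164 163 164 165 165  86  61  63  77
  164 160 158 160 161 153  61  65  71  70  71  72  70  70]
 [ 50  53  60  60  61  60  58  56 167 162 163 161 162 163  85  62  66  74
  163 158 157 157 158 160  72  66  69  70  73  72  70  69]
 [ 57  60  60  54  57  59  52  89 163 162 160 160 158 161  71  69  63  63
  159 156 153 154 151 153  98  62  65  64  62  72  75  74]
 [ 58  59  60  60  57  57  54 111 153 158 157 159 158 156  69  66  65  65
  142 151 149 152 150 151 128  62  67  68  64  68  70  66]
 [ 50  57  57  61  60  60  61  61  60  62  61  59  71 116  60  57  63  68
  141  91  67  68  65  67  67  69  65  63  66  66  67  65]
 [ 56  58  58  58  59  54  58  60  62  63  66  61  65  56  59  59  61  60
   55  65  63  62  64  65  66  65  65  63  61  56  58  62]]
```

The shut fingers hide the knob, so they closed above it; the effective tips sit ~12 mm behind the TCP, as with the tab. Open, go ~10 mm deeper, and retry.

```bash
python3 -m creep '[{"slide":[0,0,0],"angular":[0,0,0],"claw":-0.4},{"slide":[0,0,0],"angular":[0,0,0],"claw":-0.4},{"slide":[0,0,0],"angular":[0,0,0],"claw":-0.4},{"slide":[-0.08,0,0.33],"angular":[0,0,0],"claw":-0.4},{"slide":[-0.08,0,0.33],"angular":[0,0,0],"claw":-0.4},{"slide":[-0.08,0,0.33],"angular":[0,0,0],"claw":-0.4},{"slide":[0,0,0],"angular":[0,0,0],"claw":-0.4},{"slide":[0,0,0],"angular":[0,0,0],"claw":-0.4}]'; python3 -m creep '[{"slide":[0,0,0],"angular":[0,0,0],"claw":-1},{"slide":[0,0,0],"angular":[0,0,0],"claw":-1},{"slide":[0,0,0],"angular":[0,0,0],"claw":-1},{"slide":[0,0,0],"angular":[0,0,0],"claw":-1}]' 40
```

```text
t: 25.58
tcp_pos: [0.5642, 0.0238, 0.0718]
tool_rot: [0.905, 0.029, 0.423, -0.014]
force: [-0.6, -0.4, 0.5]
finger_gap: 0.298
gripper_force: 0.0
t: 25.92
tcp_pos: [0.5636, 0.0237, 0.072]
tool_rot: [0.906, 0.028, 0.423, -0.014]
force: [-1.8, -0.9, -0.5]
finger_gap: 0.095
gripper_force: 39.0
```

Gripped at 39 N. Swing the arc.

```bash
python3 -m creep '[{"slide":[0.23,0.87,0.27],"angular":[0,0,0],"claw":-1},{"slide":[0.29,0.82,0.35],"angular":[0,0,0],"claw":-1},{"slide":[0.36,0.75,0.43],"angular":[0,0,0],"claw":-1},{"slide":[0.41,0.68,0.5],"angular":[0,0,0],"claw":-1},{"slide":[0.46,0.59,0.56],"angular":[0,0,0],"claw":-1},{"slide":[0,0,0],"angular":[0,0,0],"claw":-1}]'; python3 -m creep '[{"slide":[0.51,0.5,0.61],"angular":[0,0,0],"claw":-1},{"slide":[0.54,0.4,0.65],"angular":[0,0,0],"claw":-1},{"slide":[0.57,0.29,0.69],"angular":[0,0,0],"claw":-1},{"slide":[0.59,0.17,0.71],"angular":[0,0,0],"claw":-1},{"slide":[0,0,0],"angular":[0,0,0],"claw":-1},{"slide":[0,0,0],"angular":[0,0,0],"claw":-1}]'
python3 - <<'E'
from kin import *
p=now()[:3,3]-np.array([.5636,.0237,.072]); q=Z(YAW).T@p; k0=np.array([-.02-.075*np.sin(PH),.06-.075*np.cos(PH)]); k=k0+q[:2]
print('knob at',k,q[2],'phi',np.arctan2(-.02-k[0],.06-k[1]))
E
```

```text
t: 26.42
tcp_pos: [0.5942, -0.0145, 0.0717]
tool_rot: [0.906, 0.026, 0.423, -0.012]
force: [-0.6, -0.3, -1.3]
finger_gap: 0.004
gripper_force: 0.6
t: 26.92
tcp_pos: [0.6295, -0.0231, 0.0722]
tool_rot: [0.905, 0.029, 0.424, -0.014]
force: [-0.6, 0.2, -0.6]
finger_gap: 0.0
gripper_force: 0.0
knob at [-0.0285 -0.0147] 0.00024889449888201853 phi 0.11317421531695657
```

The knob slipped out. Retreat and locate the hook: bright pixels on the black deck, cast onto the bar plane.

```bash
python3 -m creep '[{"slide":[0,0,-2.5],"angular":[0,0,0],"claw":-1},{"slide":[0,0,-3],"angular":[0,0,0],"claw":-1},{"slide":[0,0,-3],"angular":[0,0,0],"claw":-1},{"slide":[0,0,-3],"angular":[0,0,0],"claw":-1},{"slide":[0,0,0],"angular":[0,0,0],"claw":-1},{"slide":[0,0,0],"angular":[0,0,0],"claw":-1}]'
cat > hook.py <<'E'
from kin import *
def pts(n,im,z=.07):
    C=cam(n); g=im.min(2); v,u=np.where(g>110); 
    P=np.array([Z(YAW).T@(onz(C,a,b,z)-IM) for a,b in zip(u,v)])
    d=P[:,:2]-[-.02,.06]; r=np.hypot(*d.T); ph=np.arctan2(-d[:,0],-d[:,1])
    ok=(r>.025)&(r<.12)&(P[:,0]>-.132)&((P[:,0]<-.055)|(P[:,1]>.04))
    return ph[ok],r[ok]
if __name__=='__main__':
    for n in('wrist','scene','top'):
        ph,r=pts(n,viewer.snapshot(n)); h,e=np.histogram(ph,np.arange(-.3,1.9,.1)); print(n,dict(zip(e[:-1].round(2).tolist(),h.tolist())))
E
python3 hook.py
```

```text
t: 27.42
tcp_pos: [0.5402, -0.0288, 0.1464]
tool_rot: [0.905, 0.028, 0.424, -0.013]
force: [-0.2, -0.2, -0.6]
finger_gap: -0.004
gripper_force: 0.0
wrist {-0.3: 0, -0.2: 0, -0.1: 0, 0.0: 0, 0.1: 0, 0.2: 0, 0.3: 19, 0.4: 83, 0.5: 220, 0.6: 373, 0.7: 334, 0.8: 177, 0.9: 0, 1.0: 0, 1.1: 0, 1.2: 0, 1.3: 0, 1.4: 0, 1.5: 0, 1.6: 0, 1.7: 0}
scene {-0.3: 0, -0.2: 0, -0.1: 0, 0.0: 0, 0.1: 0, 0.2: 0, 0.3: 7, 0.4: 4, 0.5: 0, 0.6: 0, 0.7: 0, 0.8: 0, 0.9: 5, 1.0: 10, 1.1: 11, 1.2: 13, 1.3: 13, 1.4: 11, 1.5: 13, 1.6: 11, 1.7: 14}
top {-0.3: 0, -0.2: 0, -0.1: 0, 0.0: 0, 0.1: 0, 0.2: 0, 0.3: 0, 0.4: 0, 0.5: 0, 0.6: 0, 0.7: 0, 0.8: 3, 0.9: 0, 1.0: 0, 1.1: 0, 1.2: 0, 1.3: 0, 1.4: 0, 1.5: 0, 1.6: 0, 1.7: 0}
```

Run:
```python
from hook import *
ph,r=pts('wrist',viewer.snapshot('wrist'))
for a in np.arange(.03,.12,.01):
    k=(r>a)&(r<a+.01); print(round(a,3),k.sum(),np.percentile(ph[k],[5,50,95]).round(3) if k.sum() else '')
q=np.array(manip.sense()['q']); print(q, Z(YAW).T@(now()[:3,3]-IM))
for t in(50,45,40):
  for x,z in((-.098,.12),(-.098,.073),(-.02,.073)):
    Rt=nf(YAW,np.radians(t)); s,c=ik(iw([x,.002,z]),Rt,q); print(t,x,z,s.round(2),'%.0e'%c)
```

```text
0.03 332 [-3.093  2.544  3.088]
0.04 683 [-3.059  2.406  3.058]
0.05 1091 [-3.033  2.227  3.037]
0.06 1442 [-3.02   2.157  3.024]
0.07 1733 [-3.017  2.148  3.021]
0.08 2286 [-2.992  2.044  3.004]
0.09 2742 [-2.98   2.009  2.991]
0.1 2758 [-2.996  2.032  3.008]
0.11 2818 [-3.004  2.082  3.015]
[-0.5374  0.6066  2.4019  2.4663  0.7687 -1.4618] [-0.097  -0.0147  0.1451]
50 -0.098 0.12 [-0.49  0.71  2.42  2.59  0.86 -1.56] 4e-23
50 -0.098 0.073 [-0.49  0.89  2.43  2.66  1.03 -1.68] 7e-24
50 -0.02 0.073 [-0.37  0.8   2.22  2.66  0.77 -1.5 ] 3e-30
45 -0.098 0.12 [-0.45  0.61  2.36  2.52  0.64 -1.43] 3e-29
45 -0.098 0.073 [-0.45  0.78  2.38  2.64  0.8  -1.58] 5e-22
45 -0.02 0.073 [-0.34  0.74  2.17  2.6   0.58 -1.4 ] 4e-19
40 -0.098 0.12 [-0.42  0.55  2.29  2.38  0.44 -1.24] 1e-30
40 -0.098 0.073 [-0.42  0.7   2.31  2.58  0.58 -1.47] 5e-30
40 -0.02 0.073 [-0.32  0.69  2.11  2.47  0.4  -1.24] 2e-26
```

Run:
```python
from hook import *
ph,r=pts('wrist',viewer.snapshot('wrist')); ok=(ph>0)&(ph<1.6); ph,r=ph[ok],r[ok]
for a in np.arange(.02,.12,.01):
    k=(r>a)&(r<a+.01)
    if k.sum(): print(round(a,3),k.sum(),np.percentile(ph[k],[5,50,95]).round(3))
Rt=nf(YAW,np.radians(45)); A=pose(iw([-.1,.002,.12]),Rt);B=pose(iw([-.1,.002,.074]),Rt); plan(now(),A,n=4); plan(A,B,n=4)
```

```text
0.04 16 [0.812 0.861 0.896]
0.05 78 [0.67  0.759 0.866]
0.06 72 [0.558 0.621 0.695]
0.07 82 [0.482 0.537 0.639]
0.08 255 [0.439 0.638 0.768]
0.09 423 [0.401 0.662 0.859]
0.1 286 [0.568 0.681 0.846]
0.11 105 [0.67  0.723 0.796]
4 x slide [-0.52 -0.41  0.36] ang [ 0.    -0.023 -0.   ]
4 x slide [-0.81 -0.    0.81] ang [ 0.  0. -0.]
```

```bash
python3 -m creep '[{"slide":[-0.52,-0.41,0.36],"angular":[0,-0.023,0],"claw":-1},{"slide":[-0.52,-0.41,0.36],"angular":[0,-0.023,0],"claw":-1},{"slide":[-0.52,-0.41,0.36],"angular":[0,-0.023,0],"claw":-1},{"slide":[-0.52,-0.41,0.36],"angular":[0,-0.023,0],"claw":-1},{"slide":[-0.81,0,0.81],"angular":[0,0,0],"claw":-1},{"slide":[-0.81,0,0.81],"angular":[0,0,0],"claw":-1},{"slide":[-0.81,0,0.81],"angular":[0,0,0],"claw":-1},{"slide":[-0.81,0,0.81],"angular":[0,0,0],"claw":-1},{"slide":[0,0,0],"angular":[0,0,0],"claw":-1},{"slide":[0,0,0],"angular":[0,0,0],"claw":-1}]'
python3 - <<'E'
from kin import *
A=now(); print(Z(YAW).T@(A[:3,3]-IM),manip.sense()['q']); B=A.copy(); B[:3,3]+=Z(YAW)@[.02,-.002,0]; plan(A,B,n=4)
E
```

```text
t: 28.5
tcp_pos: [0.5369, -0.012, 0.0734]
tool_rot: [0.924, 0.029, 0.381, -0.013]
force: [-0.5, -0.4, 0.3]
finger_gap: 0.0
gripper_force: 0.0
[-0.1012  0.0026  0.0734] [-0.4555  0.7766  2.3898  2.6321  0.8029 -1.5849]
4 x slide [0.36 0.05 0.35] ang [ 0. -0.  0.]
```

```bash
for i in 1; do python3 -m creep '[{"slide":[0.36,0.1,0.35],"angular":[0,0,0],"claw":-1},{"slide":[0.36,0.1,0.35],"angular":[0,0,0],"claw":-1},{"slide":[0.36,0.1,0.35],"angular":[0,0,0],"claw":-1},{"slide":[0.36,0.1,0.35],"angular":[0,0,0],"claw":-1},{"slide":[0.36,0.1,0.35],"angular":[0,0,0],"claw":-1},{"slide":[0.36,0.1,0.35],"angular":[0,0,0],"claw":-1}]'; done
python3 -m creep '[{"slide":[0.36,0.15,0.35],"angular":[0,0,0],"claw":-1},{"slide":[0.36,0.15,0.35],"angular":[0,0,0],"claw":-1},{"slide":[0.36,0.15,0.35],"angular":[0,0,0],"claw":-1}]'
python3 - <<'E'
from kin import *
print(Z(YAW).T@(now()[:3,3]-IM))
E
python3 hook.py
```

```text
t: 29.0
tcp_pos: [0.5681, -0.0166, 0.0757]
tool_rot: [0.924, 0.029, 0.382, -0.012]
force: [-0.2, 0.6, -0.3]
finger_gap: 0.0
gripper_force: 0.0
t: 29.25
tcp_pos: [0.5831, -0.0201, 0.0753]
tool_rot: [0.924, 0.029, 0.381, -0.012]
force: [-0.8, 0.2, 0.7]
finger_gap: 0.001
gripper_force: 0.0
[-0.0556 -0.0085  0.0753]
wrist {-0.3: 0, -0.2: 0, -0.1: 0, 0.0: 0, 0.1: 0, 0.2: 0, 0.3: 0, 0.4: 91, 0.5: 367, 0.6: 398, 0.7: 165, 0.8: 3, 0.9: 0, 1.0: 0, 1.1: 0, 1.2: 0, 1.3: 0, 1.4: 0, 1.5: 0, 1.6: 0, 1.7: 4}
scene {-0.3: 0, -0.2: 0, -0.1: 0, 0.0: 0, 0.1: 0, 0.2: 0, 0.3: 7, 0.4: 4, 0.5: 0, 0.6: 0, 0.7: 0, 0.8: 0, 0.9: 5, 1.0: 10, 1.1: 11, 1.2: 13, 1.3: 13, 1.4: 11, 1.5: 13, 1.6: 11, 1.7: 14}
top {-0.3: 0, -0.2: 0, -0.1: 0, 0.0: 0, 0.1: 0, 0.2: 0, 0.3: 0, 0.4: 0, 0.5: 1, 0.6: 1, 0.7: 0, 0.8: 0, 0.9: 0, 1.0: 0, 1.1: 0, 1.2: 0, 1.3: 0, 1.4: 0, 1.5: 0, 1.6: 0, 1.7: 0}
```

```bash
cat >> hook.py <<'E'
def show(n='wrist'):
    im=viewer.snapshot(n); C=cam(n); g=im.min(2)
    print('x\\y from +80 to -80 mm step 5, z=.07 plane')
    for x in range(-130,-10,6):
        row=[]
        for y in range(80,-85,-5):
            u,v=proj(C,iw([x/1000,y/1000,.07])).round().astype(int); row.append('%3d'%g[v,u] if 0<=u<560 and 0<=v<420 else '  .')
        print('%4d'%x,' '.join(row))
E
python3 -c "
from hook import *
show()
C=cam('wrist');A=now();print(proj(C,A[:3,3]))"
```

```text
x\y from +80 to -80 mm step 5, z=.07 plane
-130  98  38  43  47  44  43  42  40  49  48  41  47  48  43  52  41  43  40  38  51  49  48  46  48  50  44  40  40  37  39  42  42  62
-124  52  43  47  41  45  46  41  46  38  32  54  50  50  48  49  52  42  46  42  50  50  49  53  50  53  53  39  37  35  35  38  62  64
-118  55  53  55  39  43  46  58  48  36  36  43  52  57  50  53  52  42  40  56  37  48  52  51  52  58  56  44  36  36  43  63  64  64
-112  51  51  56  59  51  47  44  47  56  40  45  54  53  56  54  53  43  51  54  45  51  56  53  55  58  38  43  35  42  62  61  56  57
-106  64  58  54  51  61  54  56  45  44  40  44  48  54  55  53  57  44  46  51  52  58  56  55  55  54  41  39  53  60  59  59  57  65
-100  63  60  58  60  58  56  59  55  52  43  44  41  57  56  57  57  62  53  53  60  59  60  57  51  41  42  44  57  57  59  60  64  66
 -94  61  59  58  59  59  54  56  59  56  51  53  42  37  55  59  63  62  59  62  67  64  63  65  49  46  57  56  60  58  63  59  64  69
 -88  61  58  50  58  52  54  56  57  52  58  54  57  57  54  65  65  69  68  67  72  75  73  72  
[... 1002 characters left out ...]
  58  58  62  60  65  74  68  56  62  77 111 173 218 228 229 235 231 236 234 245 245  81 212  80  82  79  82  87  90  69  66  69  79
 -34  65  65  67  75 143 140 124  72  70  78 110 139 207 203 222 219 242 246 249 235 238  86 159  79  76  69 117 117 101  74  69  69  72
 -28  63  67  93 212 220 215 184 216 217 216 216 217 217 218 219 219 219 219 218 158 196 182 177 221 219 210 181 122 124 123  72  67  71
 -22  65  59 218 200 117 157 211 211 213 212 213 214 213 215 217 219 219 218 176 160 149 182 185 181 178 223 195 125 120 121  62  72  77
 -16  67  62  79 198 177 213  77  72  79  83 168 160 222 226 236 234 233 235 180 166 151  97 210 102 118 122 114 124 122 118  61  63  78
[280.4878 242.4258]
```

The bar now lies across the carrier at x ≈ −25 from the pivot to the catch, so it is nearly closed. Measure the angle finely.

```bash
cat >> hook.py <<'E'
def fine(n='wrist',ys=(42,38,34,30,-36,-40,-44,-48)):
    im=viewer.snapshot(n); C=cam(n); g=im.min(2).astype(np.float32); xs=np.arange(-42,-2,.5)
    o=[]
    for y in ys:
        uv=np.array([proj(C,iw([x/1000,y/1000,.07])) for x in xs],np.float32)
        v=cv2.remap(g,uv[:,:1],uv[:,1:],cv2.INTER_LINEAR).ravel(); b=xs[v>150]; o.append((y,b.min(),b.max(),len(b)/2) if len(b) else (y,))
    for r in o: print(r)
E
python3 -c "
from hook import *
fine()"
```

```text
(42, np.float64(-29.0), np.float64(-16.5), 13.0)
(38, np.float64(-29.0), np.float64(-16.5), 13.0)
(34, np.float64(-29.0), np.float64(-16.5), 13.0)
(30, np.float64(-29.0), np.float64(-7.5), 14.0)
(-36, np.float64(-28.5), np.float64(-17.0), 12.0)
(-40, np.float64(-28.5), np.float64(-16.5), 12.5)
(-44, np.float64(-28.5), np.float64(-16.5), 12.5)
(-48, np.float64(-28.0), np.float64(-16.5), 12.0)
```

The bar edges are parallel to the imager's y axis to within 0.01 rad, so the hook is home. Retreat clear and verify from the top.

```bash
python3 -m creep '[{"slide":[0,0,-2],"angular":[0,0,0],"claw":-1},{"slide":[0,0,-3],"angular":[0,0,0],"claw":-1},{"slide":[0,0,-3],"angular":[0,0,0],"claw":-1},{"slide":[0,-2.5,-2],"angular":[0,0,0],"claw":-1},{"slide":[0,3,0],"angular":[0,0,0],"claw":-1},{"slide":[1.5,3.5,0],"angular":[0,0,0],"claw":-1},{"slide":[1.5,3.5,0],"angular":[0,0,0],"claw":-1},{"slide":[1.5,3.5,0],"angular":[0,0,0],"claw":-1},{"slide":[1.5,3.5,0],"angular":[0,0,0],"claw":-1},{"slide":[0,3.5,0],"angular":[0,0,0],"claw":-1}]'
python3 -m creep '[{"slide":[0,3.5,0],"angular":[0,0,0],"claw":-1},{"slide":[0,3.5,0],"angular":[0,0,0],"claw":-1},{"slide":[0,3.5,0],"angular":[0,0,0],"claw":-1},{"slide":[0,0,0],"angular":[0,0,0],"claw":-1},{"slide":[0,0,0],"angular":[0,0,0],"claw":-1}]'
python3 - <<'E'
from hook import *
fine('top',(42,38,36,-37,-40,-44))
t=viewer.snapshot('top'); ct=cam('top'); g=t.min(2)>140
for c in (260,270,305,315): print(c,np.where(g[150:200,c])[0][[0,-1]]+150)
# carrier front edge vs front kerb: sample along x at several y, z=.06
gm=t.min(2).astype(np.float32)
for y in(-20,0,20): print(y,[int(cv2.getRectSubPix(gm,(1,1),tuple(map(float,proj(ct,iw([x/1000,y/1000,.06])))))[0,0]) for x in range(-56,-30,2)])
for x in(-38,-34): print(x,[int(cv2.getRectSubPix(gm,(1,1),tuple(map(float,proj(ct,iw([x/1000,y/1000,.06])))))[0,0]) for y in range(-40,42,2)])
E
```

```text
t: 30.33
tcp_pos: [0.5639, -0.1891, 0.1865]
tool_rot: [0.923, 0.031, 0.384, -0.013]
force: [0.5, 0.4, -0.9]
finger_gap: 0.002
gripper_force: 0.0
t: 30.75
tcp_pos: [0.569, -0.2944, 0.1834]
tool_rot: [0.923, 0.028, 0.383, -0.014]
force: [0.3, 0.6, -1.2]
finger_gap: -0.001
gripper_force: 0.0
(42, np.float64(-17.5), np.float64(-17.0), 1.0)
(38,)
(36,)
(-37,)
(-40,)
(-44, np.float64(-24.5), np.float64(-17.0), 2.0)
260 [185 189]
270 [185 188]
305 [181 185]
315 [180 184]
-20 [13, 9, 0, 62, 123, 124, 53, 7, 132, 192, 184, 181, 166]
0 [10, 6, 14, 49, 130, 96, 40, 26, 126, 149, 151, 144, 140]
20 [12, 8, 8, 64, 140, 137, 38, 17, 71, 168, 160, 156, 155]
-38 [11, 5, 1, 49, 116, 152, 101, 45, 68, 154, 192, 192, 186, 178, 169, 162, 161, 158, 153, 148, 149, 156, 164, 170, 167, 166, 167, 170, 172, 170, 168, 168, 154, 105, 86, 101, 99, 54, 9, 8, 11]
-34 [12, 7, 1, 49, 102, 124, 85, 20, 67, 143, 181, 176, 164, 154, 150, 150, 151, 152, 148, 143, 144, 150, 151, 150, 148, 149, 150, 151, 151, 155, 156, 160, 142, 96, 76, 116, 114, 67, 0, 9, 10]
```

Run:
```python
from hook import *
t=viewer.snapshot('top'); C=cam('top'); g=t.min(2).astype(np.float32)
for y in(48,44,40,37,-37,-40,-43,-46):
    xs=np.arange(-40,2,1.); v=np.array([cv2.getRectSubPix(g,(1,1),tuple(map(float,proj(C,iw([x/1000,y/1000,.07])))))[0,0] for x in xs]); w=np.clip(v-40,0,None); print(y,v.max(),'centroid',((w*xs).sum()/w.sum()).round(1))
```

```text
48 160.42397 centroid -21.6
44 153.70366 centroid -21.4
40 137.40558 centroid -21.3
37 133.81941 centroid -21.5
-37 95.27529 centroid -21.9
-40 142.04164 centroid -20.8
-43 161.03429 centroid -20.7
-46 152.62808 centroid -21.0
```

The top view agrees: the hook is at 0.00 ± 0.01 rad, the carrier is inside the kerbs, and the lid is at about 50°. Handing in.

```bash
python3 -c "
from station import ticket
print(ticket.sign_off())"
```

```text
the job is handed in; nothing more can be done
None
```

The job is handed in: the lid stands at about 50°, the carrier lies in the recess with its fin at the hinge end, the hook measures fully closed in its catch (0.00 ± 0.01 rad), and the arm is clear; sign-off gave no pass or fail result.

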